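# Ready the drying bench: fold up the tray, pour in desiccant, turn the plates

### The job

Get the bench ready for overnight drying: fold the tray's two lowered green panels fully upright, and then pour all the orange desiccant balls from the cup into the tray. Turn every test plate over with the flat lifter, its blade slid under an edge, so that each lies flat on the bench with its blue coated face up; keep the gripper's fingers off the plates. Finish with the lifter lying flat and the empty cup standing upright on the bench.

Things in the scene. Friction and masses are not known exactly. Their poses are not given: they have to be found in the camera images.
- tray: grey desiccant tray fixed to the bench, 130x130 mm, floor 4 mm thick; fixed 49 mm high walls on its +x (far) and -y (right) sides, 4 mm thick. Origin under the middle of the floor, on the bench; x and y along its sides (x away from the robot at yaw 0). Its -x (front) and +y (left) sides are closed by the hinged panels.
- panel_front (a joint): angle (rad) of the green front panel, 118 mm wide, 45 mm long, 3 mm thick: 0 lying flat outwards, 1.57 upright; starts partly raised, stays where it is left (light friction). Its hinge is a line along the tray's y through (-65, 0, 4.5) mm in the tray's frame.
- panel_left (a joint): angle (rad) of the green left panel, same size: 0 lying flat outwards, 1.57 upright. Its hinge is a line along the tray's x through (0, 65, 4.5) mm in the tray's frame.
- front_edge (a point): middle of the free edge of the front panel, 45 mm from its hinge
- left_edge (a point): middle of the free edge of the left panel, 45 mm from its hinge
- lifter: plate lifter, 160 g: steel blade 30 mm wide, 2 mm thick, flat on the bench, its tip at x = +85 mm; on a foot 36 mm wide and 5 mm tall (x = -40 to +26 mm) a blue upright grip, 14 mm thick along y, x = -40 to +26 mm, top at z = 45 mm. Origin on the underside below the grip; x points to the blade tip, z up. Lies flat at the start.
- cup: white open round cup, 48 mm across at the foot, 67 mm at the rim, 75 mm tall, walls 3 mm, 100 g, holding the balls. Origin under the middle of its foot, z towards the mouth.
- plate_1: square test plate 80x80x5 mm, 80 g, one face bare aluminium, the other coated blue; four rubber standoffs (12 mm across, 17 mm tall, at x, y = +-33 mm) stick out 6 mm from both faces, so it lies 6 mm above the bench with 54 mm clear between standoffs. Origin at its middle (8.5 mm up when flat), x and y along its edges, z out of the bare face (up at the start). May be absent.
- plate_2: square test plate 80x80x5 mm, 80 g, one face bare aluminium, the other coated blue; four rubber standoffs (12 mm across, 17 mm tall, at x, y = +-33 mm) stick out 6 mm from both faces, so it lies 6 mm above the bench with 54 mm clear between standoffs. Origin at its middle (8.5 mm up when flat), x and y along its edges, z out of the bare face (up at the start). May be absent.
- plate_3: square test plate 80x80x5 mm, 80 g, one face bare aluminium, the other coated blue; four rubber standoffs (12 mm across, 17 mm tall, at x, y = +-33 mm) stick out 6 mm from both faces, so it lies 6 mm above the bench with 54 mm clear between standoffs. Origin at its middle (8.5 mm up when flat), x and y along its edges, z out of the bare face (up at the start). May be absent.
- ball_1_center (a point): orange desiccant ball, 18 mm across, 12 g, in the cup at the start; this point is its middle
- ball_2_center (a point): orange desiccant ball, 18 mm across, 12 g, in the cup at the start; this point is its middle
- ball_3_center (a point): orange desiccant ball, 18 mm across, 12 g, in the cup at the start; this point is its middle
- ball_4_center (a point): orange desiccant ball, 18 mm across, 12 g, in the cup at the start; this point is its middle
- ball_5_center (a point): orange desiccant ball, 18 mm across, 12 g, in the cup at the start; this point is its middle
- ball_6_center (a point): orange desiccant ball, 18 mm across, 12 g, in the cup at the start; this point is its middle

How it is judged (in metres and radians):
On the way, in this order (a step that is already met when the one before it is completed fails the run):
1. both green panels stand upright (value of joint each of panel_front, panel_left above 1.45 rad), for 0.2 s.
2. all six balls lie in the tray between the upright panels (all of step 1 and x of ball_1_center in the frame of tray between -0.066 and 0.066 m and y of ball_1_center in the frame of tray between -0.066 and 0.066 m and z of ball_1_center in the frame of tray between -0.005 and 0.045 m and x of ball_2_center in the frame of tray between -0.066 and 0.066 m and y of ball_2_center in the frame of tray between -0.066 and 0.066 m and z of ball_2_center in the frame of tray between -0.005 and 0.045 m and x of ball_3_center in the frame of tray between -0.066 and 0.066 m and y of ball_3_center in the frame of tray between -0.066 and 0.066 m and z of ball_3_center in the frame of tray between -0.005 and 0.045 m and x of ball_4_center in the frame of tray between -0.066 and 0.066 m and y of ball_4_center in the frame of tray between -0.066 and 0.066 m and z of ball_4_center in the frame of tray between -0.005 and 0.045 m and x of ball_5_center in the frame of tray between -0.066 and 0.066 m and y of ball_5_center in the frame of tray between -0.066 and 0.066 m and z of ball_5_center in the frame of tray between -0.005 and 0.045 m and x of ball_6_center in the frame of tray between -0.066 and 0.066 m and y of ball_6_center in the frame of tray between -0.066 and 0.066 m and z of ball_6_center in the frame of tray between -0.005 and 0.045 m), for 0.3 s.
At the end, for the whole second after the job is handed in: panels upright (over 1.45 rad); all six balls inside the tray below its rim; every plate flat on the bench (0.14 rad), blue face up, at rest; cup upright and lifter flat on the bench (0.12 rad, undersides within 8 mm of it), cup over 80 mm from the tray middle (all of step 2 and angle between each of plate_1, plate_2, plate_3's own z axis and vertical above 3 rad and height (world z) of plate_1 between 0.004 and 0.012 m and linear speed of each of plate_1, plate_2, plate_3, cup, lifter below 0.03 m/s and height (world z) of plate_2 between 0.004 and 0.012 m and height (world z) of plate_3 between 0.004 and 0.012 m and angle between each of cup, lifter's own z axis and vertical below 0.12 rad and height (world z) of cup between -0.004 and 0.008 m and height (world z) of lifter between -0.004 and 0.008 m and horizontal distance between cup and tray above 0.08 m); the robot touches nothing.
It fails at once if the gripper's fingers touch a plate (contact force between the fingers and plate_1 above 0.5 N or contact force between the fingers and plate_2 above 0.5 N or contact force between the fingers and plate_3 above 0.5 N).
Of plate_1, plate_2, plate_3 only 2 to 3 are there at a start; the rules pass over those that are not, and their reading is None.
At some moment in a run one of plate_1, plate_2, plate_3, lifter may be knocked a few centimetres aside while the robot is not near it.
It also fails if it takes over 200 s, if anything falls off the work surface, if the arm or the gripper's body presses on something with over 40 N, if the wrist force passes 120 N, or if a joint passes its speed limit or range.

### The arm

A 6-joint arm with a two-finger parallel gripper is mounted at the origin on a cart in front of the work surface, level with it; the furniture and walls round the work are solid. World frame = base frame: x ahead of the robot, y to its left, z up, the work surface at z = 0. Lengths are in m, angles in degrees, forces in N, time in s.
With the tool pointing down it reaches from about 0.4 to 0.825 m from the base axis. Payload 7 kg.
Tool frame: the origin (TCP) lies midway between the tips of the shut fingers; the grasp point (between the pads) lies 19 mm behind it; y points along the fingers, z is the direction in which the jaws open and shut, and the axes are right-handed (so a half turn about y gives the same grasp; the last joint's range is limited). The gripper opens to 88 mm and grips with 3 to 60 N. Pads are 19 mm wide; open, the fingers measure 130 mm over their backs; the gripper's body (78 mm by 193 mm) begins 47 mm behind the grasp point.
Start: joints at [-53.566, 20.546, 0.682, 0, -70.136, -16.507], TCP at [0.23, -0.635, 0.192] pointing down, gripper open.
Joint ranges: [-176.03, 176.03], [-82.01, 121.73], [-58.28, 71.71], [-173.87, 95.51], [-174.79, -0.11], [-173.66, 173.66]. Speed limits (degrees/s): [136.94, 136.94, 172.46, 180, 180, 180].

### API

Orientations are given as [roll, pitch, yaw] about the fixed x, y, z axes, in that order (R = Rz(yaw) Ry(pitch) Rx(roll)).
In Python, from plant import ctrl gives the robot as it stands.
- The arm moves only by the tool step_arm, never from a script. Its argument "rows" is a list that holds one entry, the list of rows, each a list of 7 numbers: the gripper command: -1 is shut, 1 is fully open, values between are in proportion, then the shift along the world's x, y, z in cm, then the turn, a rotation vector about the world's x, y, z in degrees. In form: [[[fingers, tx, ty, tz, rx, ry, rz], ...]]. A call has 1 to 12 rows; each row shifts and turns the commanded pose from where the row before left it; what a row does not reach is not made up. A row lasts 1/8 s, in which the tool goes at most 62.5 mm and 10.7 degrees, less where a joint would pass 70% of its speed; a pose out of reach is approached as far as the arm can. A call is refused whole if a number of a shift passes 6.25 or a number of a turn 10.7, either way. A call with a gripper value outside its range is refused whole. The fingers move at their own pace and stop on an object; the grip force is fixed at half the most. Time passes only in rows, so rows that do not move let the fingers close. It gives the time, the measured TCP pose, the force and the opening at its end, in the units of the state.
- ctrl.get_obs(): the state, without advancing time (a new reading comes with each control period).
- ctrl.snapshot(name): name is "side" or "top" or "wrist"; returns the picture (480x640x3 uint8, blue, green, red); there is no depth.
- ctrl.camera_params(name): a dict with "vertical_fov" (degrees; the focal length in pixels is half the picture's height over the tangent of half this angle, whatever the lens; pixels are square), "cx", "cy" (the principal point, pixels), "rvec" (rotation vector, rad) and "tvec" (3), from world to camera coordinates, as OpenCV has them. Camera axes: x right, y down, z forward; pixel columns grow to the right and rows downward; lengths in m; the calibration is good to about 2 mm. The wrist camera is an equidistant fisheye: a pixel r from the principal point sees the ray r / f radians off the axis. A picture is of the moment at which its call begins: read the wrist's pose just before it. camera_params takes no time and is no camera call; for the wrist camera it gives the pose at the moment of the call.
- ctrl.close_job(): hands the job in, once; it reports no verdict.
The state is a dict: "clock": time; "joint_pos": joint angles; "qvel": joint speeds; "tau": joint torques, N m; "tool_pos": TCP position; "orientation": TCP orientation; "force": force on the tool from outside, world axes, zero at the start; "moment": the same for the moment, N m; "opening": finger opening in m.
Only numpy, scipy, OpenCV 4.12 (cv2) and the standard library are available. Lean on these libraries where they do the work, as an engineer would, in place of code of your own. Each camera call takes 0.05 s, during which the arm holds its last target. There are 200 camera calls.

## Working session

There is one attempt and no reset: what is moved stays moved. The work goes in short steps, Python scripts to look and compute and a tool call to move; the robot and the scene stay as the last step left them, time stands still between calls to the robot, and variables do not carry over. Pictures are saved under pics/ and viewed, about 12 in all and at most 16, crops included, and the job is handed in when it is done.

Besides the shell and the picture viewer there is one more tool, called after ">>>" as name(argument=value, ...) on one line, values as JSON. step_arm: Moves the arm, as the interface text tells. Its arguments: {"type":"object","properties":{"rows":{"type":"array"}},"required":["rows"]}

```bash
ls; mkdir -p pics; cat > h.py <<'E'
import numpy as np, cv2
from plant import ctrl
from scipy.spatial.transform import Rotation as R
def K(p): 
    f=240/np.tan(np.radians(p["vertical_fov"])/2); return f
def ray(p,u,v,fish=False):
    f=K(p); d=np.array([(u-p["cx"])/f,(v-p["cy"])/f])
    if fish:
        r=np.hypot(*d); d3=np.array([*(d/max(r,1e-9)*np.sin(r)),np.cos(r)])
    else: d3=np.array([*d,1.])
    M=R.from_rotvec(np.ravel(p["rvec"])).as_matrix(); t=np.ravel(p["tvec"])
    return -M.T@t, M.T@d3
def at(p,u,v,z,fish=False):
    c,d=ray(p,u,v,fish); return (c+d*(z-c[2])/d[2])[:2].round(4)
def proj(p,X,fish=False):
    M=R.from_rotvec(np.ravel(p["rvec"])).as_matrix(); q=M@np.array(X)+np.ravel(p["tvec"])
    f=K(p)
    if fish:
        th=np.arctan2(np.hypot(q[0],q[1]),q[2]); s=th/np.hypot(q[0],q[1]); return p["cx"]+f*s*q[0],p["cy"]+f*s*q[1]
    return p["cx"]+f*q[0]/q[2],p["cy"]+f*q[1]/q[2]
E
python3 - <<'E'
from h import *
o=ctrl.get_obs(); print(o)
for n in("top","side"):
    cv2.imwrite(f"pics/{n}0.png",ctrl.snapshot(n)); p=ctrl.camera_params(n); print(n,p, ray(p,320,240))
E
```

```text
pics
{'clock': 0.0, 'joint_pos': array([-5.35658435e+01,  2.05924297e+01,  6.34499183e-01, -2.00716904e-02,
       -7.01358054e+01, -1.65056673e+01]), 'qvel': array([-0.00593379,  0.00836956,  0.00995177, -0.13758364,  0.02599107,
        0.00863674]), 'tau': array([ 6.70111112e-04, -5.82719100e+01,  2.93068779e+01,  6.99743852e+00,
        6.96397852e-03, -1.84136634e-04]), 'tool_pos': array([ 0.22984501, -0.6340871 ,  0.19081717]), 'orientation': array([-8.99047657e+01,  8.54280314e-03,  1.99216606e+01]), 'force': array([-0.3641673 ,  0.03438084, -0.22485005]), 'moment': array([0.01067046, 0.00582475, 0.04021975]), 'opening': 0.087750711974892}
top {'vertical_fov': 52.45030292088673, 'cx': 319.56204865914884, 'cy': 238.89625283879846, 'rvec': array([ 2.20357214, -2.16755518,  0.08488174]), 'tvec': array([-0.03889825,  0.53746734,  1.17901592])} (array([ 0.44959658, -0.0261719 ,  1.21558246]), array([ 0.07152008, -0.00415964, -0.99743346]))
side {'vertical_fov': 56.558363440177, 'cx': 319.464275162387, 'cy': 231.32049469583364, 'rvec': array([ 0.4325689 , -2.48242696,  1.55081581]), 'tvec': array([0.49021325, 0.1432273 , 0.8833295 ])} (array([0.21351524, 0.85377601, 0.51630598]), array([ 0.30046381, -0.83796837, -0.45597202]))
```

View pics/top0.png

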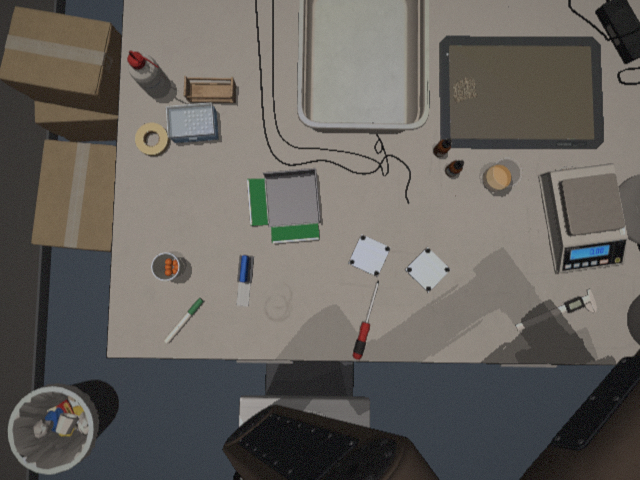

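View pics/side0.png

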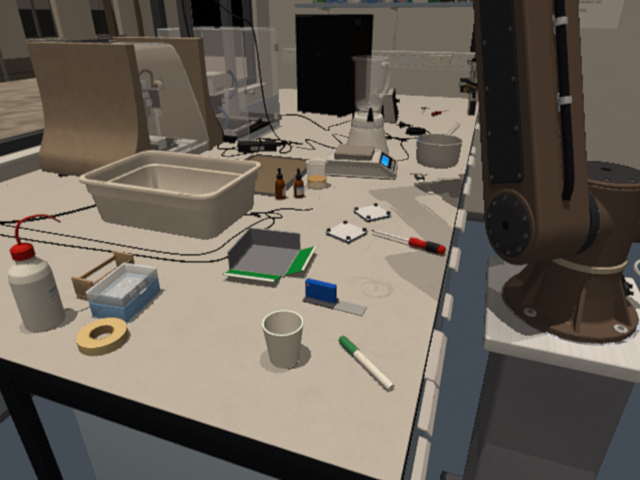

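The two views show the tray at (293,198) with green panels at its front (295,233) and left (258,202). The cup is at (166,266), the lifter at (244,280) with its tip toward the robot, and two plates at (370,255) and (428,269). Next I localise them precisely.

```bash
python3 - <<'E'
from h import *
im=cv2.imread("pics/top0.png"); p=ctrl.camera_params("top")
hsv=cv2.cvtColor(im,cv2.COLOR_BGR2HSV)
def blobs(mask,z,name,mn=60):
    n,l,s,c=cv2.connectedComponentsWithStats(mask.astype(np.uint8))
    for i in range(1,n):
        if s[i,4]<mn: continue
        cn,_=cv2.findContours((l==i).astype(np.uint8),0,2)
        b=cv2.boxPoints(cv2.minAreaRect(cn[0]))
        print(name,s[i,4],c[i].round(1),at(p,*c[i],z),"corners",[list(map(float,at(p,*q,z)*1000)) for q in b])
roi=np.zeros(im.shape[:2],bool); roi[130:340,140:470]=1
H,S,V=cv2.split(hsv)
blobs(roi&(H>40)&(H<85)&(S>120),0.005,"green")
blobs(roi&(H>100)&(H<125)&(S>150),0.045,"blue")
blobs(roi&(H>5)&(H<16)&(S>180)&(V>120),0.03,"orange",10)
wh=roi.copy(); wh[:,:340]=0; wh[:220]=0
print(im[255,370],im[269,428],im[297,243],im[195,290])
blobs(wh&(im.min(2)>180),0.011,"plate")
bl=roi.copy(); bl[:265]=0; bl[320:]=0; bl[:,:225]=0; bl[:,262:]=0
g=im.astype(int)
blobs(bl&(g[:,:,0]>=g[:,:,2]-3)&(V>150),0.002,"blade",30)
def crop(a,x0,x1,y0,y1,f): return cv2.resize(a[y0:y1,x0:x1],None,fx=f,fy=f,interpolation=cv2.INTER_CUBIC)
cv2.imwrite("pics/c0.png",crop(im,140,340,160,310,4))
E
```

```text
green 635 [257.9 201.8] [0.6298 0.1258] corners [[684.6, 149.2], [687.9, 113.9], [575.0999999999999, 102.6], [571.8, 137.6]]
green 576 [294.7 231.9] [0.5557 0.0321] corners [[565.3000000000001, 91.7], [577.4, -24.2], [546.4, -27.400000000000002], [534.4, 88.3]]
blue 162 [243.6 268.6] [0.4617 0.1509] corners [[432.8, 161.3], [493.0, 156.29999999999998], [491.5, 139.7], [431.20000000000005, 144.7]]
orange 67 [167.7 266.7] [0.4635 0.3374] corners [[482.09999999999997, 344.6], [482.3, 332.5], [445.90000000000003, 331.1], [445.79999999999995, 343.2]]
orange 40 [174.5 266.8] [0.4635 0.3208] corners [[477.5, 325.0], [477.7, 317.8], [448.6, 316.59999999999997], [448.5, 323.90000000000003]]
[193 181 177] [182 177 172] [150 153 154] [126 123 127]
blade 31 [242.4 271.7] [0.4544 0.1602] corners [[434.2, 165.20000000000002], [471.7, 160.89999999999998], [471.0, 155.6], [433.5, 159.89999999999998]]
```

View pics/c0.png

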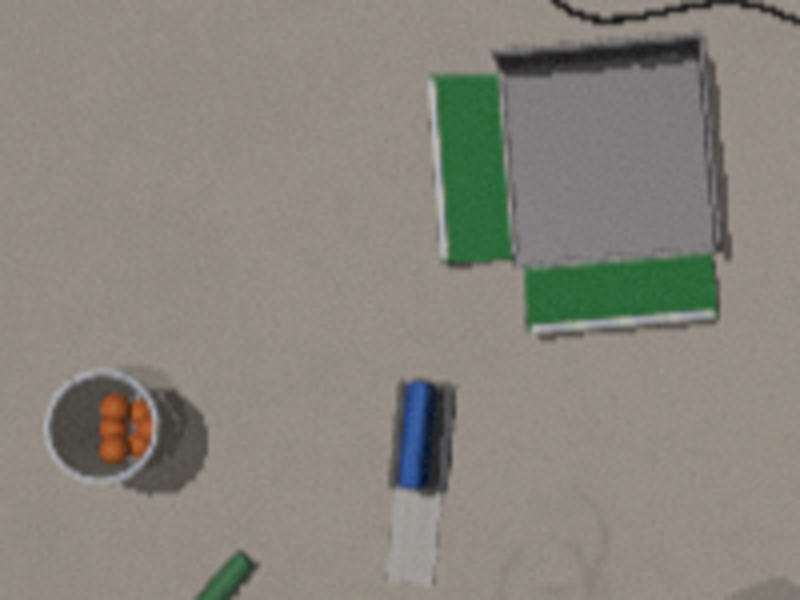

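The crop shows the left panel with a white outer lip spanning crop px 430–512. The front panel spans y 255–330, and the lifter blade points at the robot. I'll check the panel angles in the side view and zoom on the plates, as one tiled image.

```bash
python3 - <<'E'
from h import *
im=cv2.imread("pics/top0.png"); sd=cv2.imread("pics/side0.png"); p=ctrl.camera_params("top")
def crop(a,x0,x1,y0,y1,f): return cv2.resize(a[y0:y1,x0:x1],None,fx=f,fy=f,interpolation=cv2.INTER_CUBIC)
A=crop(sd,215,375,225,325,5)[:, :800]  #800x500
cv2.imwrite("pics/c1.png",A)
B=crop(im,340,460,225,345,5); cv2.imwrite("pics/c2.png",B)
c=lambda x,y,z: at(p,140+x/4,160+y/4,z)
print("hinge front",c(525,267,.0045),c(715,253,.0045)); print("hinge left",c(499,75,.0045),c(512,262,.0045))
print("tip",c(387,583,.002),c(433,585,.002),"blade root",c(392,489,.002),c(441,491,.002))
print("cup rim",c(102,426,.075), "L,R,T,B",c(46,426,.075),c(158,426,.075),c(102,370,.075),c(102,482,.075))
E
```

```text
hinge front [0.5676 0.091 ] [ 0.5783 -0.0274]
hinge left [0.6885 0.1102] [0.5706 0.0992]
tip [0.3703 0.1718] [0.3696 0.1434] blade root [0.4282 0.1704] [0.4275 0.14  ]
cup rim [0.4634 0.3287] L,R,T,B [0.4628 0.3613] [0.4639 0.2961] [0.4961 0.33  ] [0.4308 0.3274]
```

View pics/c1.png

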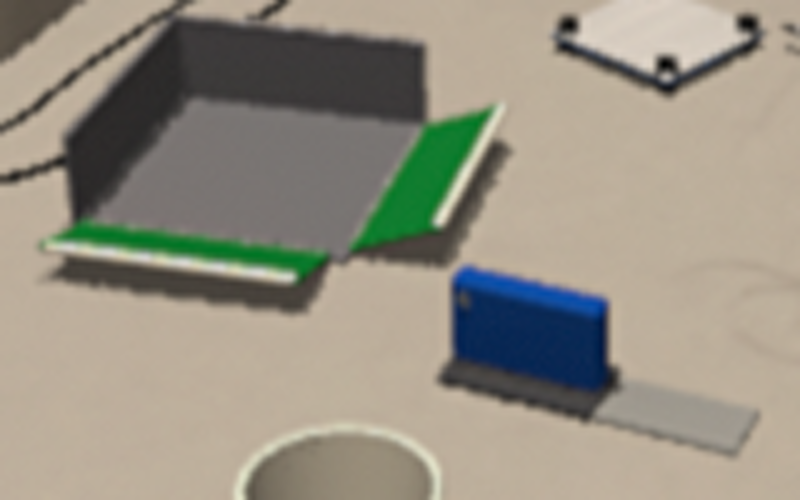

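View pics/c2.png

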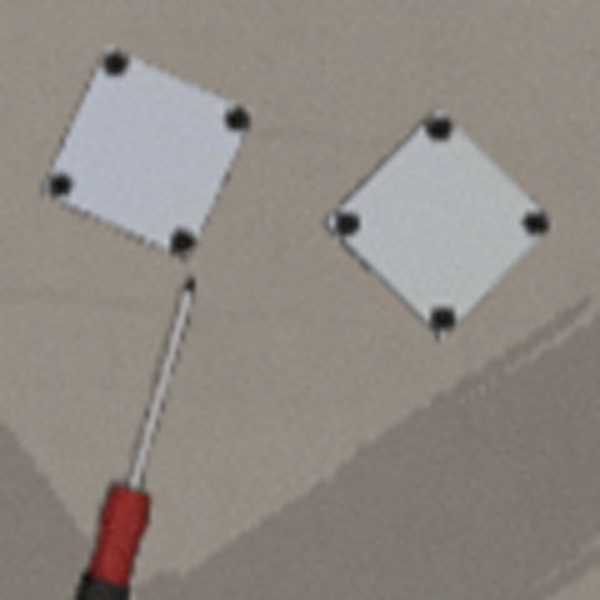

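Both panels are about 20° raised in the side crop. Plates: standoffs for P1 at crop (115,63), (237,118), (182,242), (60,185), and for P2 at (439,128), (535,223), (442,319), (346,224).

```bash
python3 - <<'E'
from h import *
p=ctrl.camera_params("top"); s=ctrl.camera_params("side")
def tri(a,b):
    (c1,d1),(c2,d2)=ray(p,*a),ray(s,*b); A=np.stack([d1,-d2],1); t=np.linalg.lstsq(A,c2-c1,rcond=None)[0]
    x,y=c1+d1*t[0],c2+d2*t[1]; return ((x+y)/2).round(4),np.linalg.norm(x-y).round(4)
T=lambda x,y:(140+x/4,160+y/4); S=lambda x,y:(215+x/5,225+y/5)
print("front edge R,L",tri(T(715,314),S(500,104)),tri(T(534,331),S(438,226)))
print("left edge far,near",tri(T(430,82),S(42,245)),tri(T(443,258),S(296,280)))
for n,q in(("P1",[(115,63),(237,118),(182,242),(60,185)]),("P2",[(439,128),(535,223),(442,319),(346,224)])):
    w=np.array([at(p,340+x/5,225+y/5,.017) for x,y in q]); print(n,w.tolist(),"c",w.mean(0),"yaw",np.degrees(np.arctan2(*(w[0]-w[3])[::-1])),np.degrees(np.arctan2(*(w[1]-w[2])[::-1])))
print("screwdriver tip",at(p,340+190/5,225+285/5,.003),at(p,340+110/5,225+520/5,.01))
E
```

```text
front edge R,L (array([ 0.5405, -0.0275,  0.0192]), np.float64(0.0031)) (array([0.5282, 0.0838, 0.0171]), np.float64(0.0028))
left edge far,near (array([0.6829, 0.1526, 0.015 ]), np.float64(0.0035)) (array([0.5711, 0.1408, 0.0145]), np.float64(0.0005))
P1 [[0.5432, -0.1372], [0.5171, -0.1976], [0.4556, -0.171], [0.4826, -0.1107]] c [ 0.499625 -0.154125] yaw -23.619457242570817 -23.38946346063519
P2 [[0.5138, -0.2973], [0.4678, -0.3445], [0.4201, -0.2987], [0.4658, -0.2515]] c [ 0.466875 -0.298   ] yaw -43.65642207719139 -43.83586095828773
screwdriver tip [ 0.4345 -0.1768] [ 0.3193 -0.1376]
```

>>> step_arm(rows=[[[-1,2.3,5.5,0,0,0,-1.2],[-1,2.3,5.5,0,0,0,-1.2],[-1,2.3,5.5,0,0,0,-1.2],[-1,2.3,5.5,0,0,0,-1.2],[-1,2.3,5.5,0,0,0,-1.2],[-1,2.3,5.5,0,0,0,-1.2],[-1,2.3,5.5,0,0,0,-1.2],[-1,2.3,5.5,0,0,0,-1.2],[-1,2.3,5.5,0,0,0,-1.2],[-1,2.3,5.5,0,0,0,-1.2],[-1,2.3,5.5,0,0,0,-1.2],[-1,2.3,5.5,0,0,0,-1.2]]])

```text
clock: 1.6
tool_pos: [0.5062, 0.0274, 0.1918]
orientation: [-90.0, -0.0, 5.5]
force: [1.6, -1.3, -0.1]
opening: 0.0005
```

```bash
python3 - <<'E'
from h import *
o=ctrl.get_obs(); print({k:np.round(v,3).tolist() for k,v in o.items()})
E
```

```text
{'clock': 1.6, 'joint_pos': [25.331, 4.586, -20.126, -0.001, -65.28, -109.818], 'qvel': [41.757, 18.961, 20.492, 0.091, -1.584, -51.201], 'tau': [-3.425, -37.914, 26.178, 6.356, -0.152, 1.396], 'tool_pos': [0.506, 0.027, 0.192], 'orientation': [-89.996, -0.008, 5.513], 'force': [1.64, -1.257, -0.078], 'moment': [-0.117, -0.192, 0.002], 'opening': 0.0}
```

>>> step_arm(rows=[[[-1,0,0,-4,0,0,0],[-1,0,0,-4,0,0,0],[-1,0,0,-4,0,0,0],[-1,0,0,-4,0,0,0],[-1,0,0,-2.5,0,0,0],[-1,0,0,0,0,0,0]]])

```text
clock: 2.35
tool_pos: [0.5043, 0.0247, 0.005]
orientation: [-90.1, 0.3, 5.5]
force: [0.6, -0.1, -0.1]
opening: 0.0004
```

```bash
python3 - <<'E'
from h import *
o=ctrl.get_obs(); print({k:np.round(o[k],3).tolist() for k in('joint_pos','tool_pos','orientation','force')})
E
```

```text
{'joint_pos': [25.121, 16.748, -33.621, -0.018, -39.899, -109.591], 'tool_pos': [0.504, 0.025, 0.005], 'orientation': [-90.079, 0.256, 5.515], 'force': [0.64, -0.143, -0.12]}
```

>>> step_arm(rows=[[[-1,0.6,0.05,0,0,0,0],[-1,0.6,0.05,0,0,0,0],[-1,0.5,0.05,0.7,0,0,0],[-1,0.5,0.04,0.7,0,0,0],[-1,0.6,0.06,0.4,0,0,0],[-1,0.6,0.05,0.4,0,0,0],[-1,0.6,0.05,0.1,0,0,0],[-1,0.5,0.05,0.1,0,0,0],[-1,0.5,0.05,0,0,0,0],[-1,0.5,0.04,0,0,0,0],[-1,0.2,0.02,0,0,0,0],[-1,0,0,0,0,0,0]]])

```text
clock: 3.85
tool_pos: [0.563, 0.0305, 0.0306]
orientation: [-90.0, 0.0, 5.5]
force: [-0.7, -0.1, 0.5]
opening: 0.0005
```

>>> step_arm(rows=[[[-1,0.3,0.03,0,0,0,0],[-1,0,0,0,0,0,0],[-1,0,0,0,0,0,0]]])

```text
clock: 4.22
tool_pos: [0.566, 0.0308, 0.0308]
orientation: [-90.0, 0.0, 5.5]
force: [-0.4, 0.3, -0.2]
opening: 0.0005
```

```bash
python3 - <<'E'
from h import *
cv2.imwrite("pics/side1.png",ctrl.snapshot("side")[200:330,200:360].repeat(4,0).repeat(4,1))
E
```

```text
(no output)
```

View pics/side1.png

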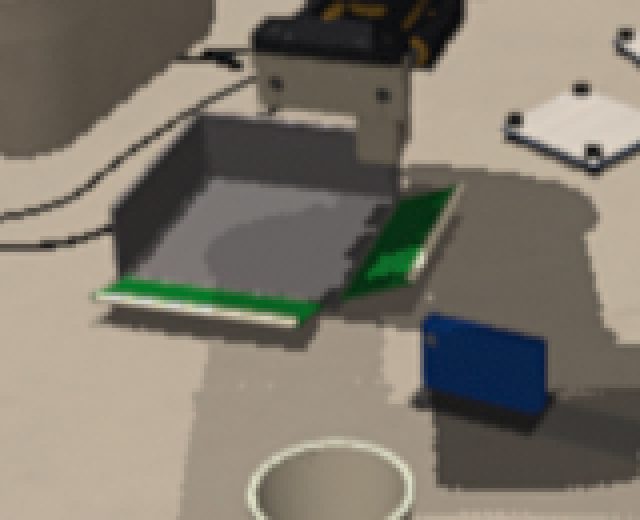

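```bash
python3 - <<'E'
from h import *
s=ctrl.camera_params("side")
f=lambda X:[round((a-b)*4) for a,b in zip(proj(s,X),(200,200))]
print("tcp",f([.566,.031,.031]),"tray c",f([.6367,.039,.004]),"hinge",f([.5729,.032,.0045]), "plate1",f([.4996,-.154,.011]),"fr edge up",f([.573,.032,.049]))
print(ctrl.get_obs()['tool_pos'])
E
```

```text
tcp [385, 203] tray c [269, 231] hinge [374, 243] plate1 [589, 119] fr edge up [372, 174]
[0.56593167 0.03081487 0.03076553]
```

The side crop shows the front panel still lowered, while the fingertip looks higher than the TCP projection at (385,203). I'll look closer with the side and wrist cameras together.

```bash
python3 - <<'E'
from h import *
a=cv2.resize(ctrl.snapshot("side")[205:280,250:330],None,fx=5,fy=5,interpolation=cv2.INTER_CUBIC)
w=ctrl.snapshot("wrist"); b=cv2.resize(w,(400,300))
t=cv2.resize(ctrl.snapshot("top")[165:265,225:345],None,fx=3,fy=2.5,interpolation=cv2.INTER_CUBIC)
out=np.zeros((600,800,3),np.uint8); out[:375,:400]=a; out[:300,400:]=b; out[300:550,420:780]=t
cv2.imwrite("pics/m1.png",out)
E
```

```text
(no output)
```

View pics/m1.png

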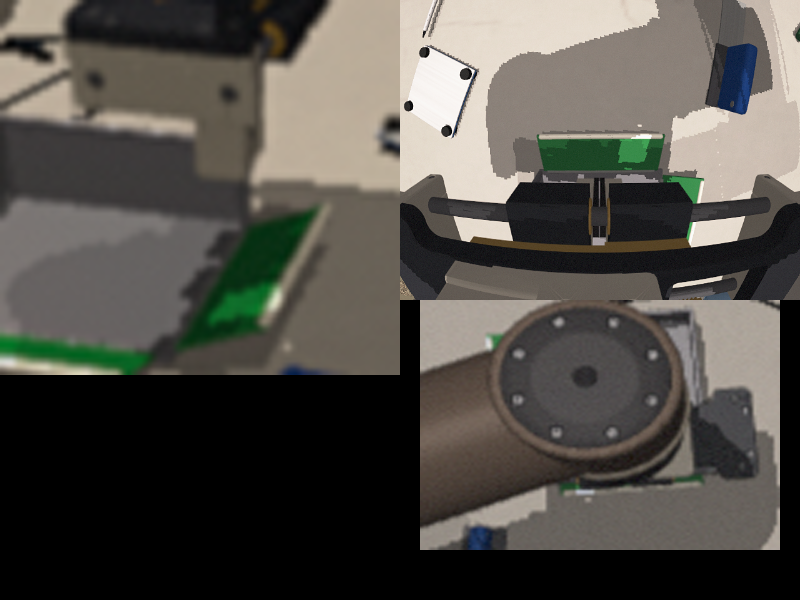

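```bash
python3 - <<'E'
from h import *
p=ctrl.camera_params("wrist"); print(p, ray(p,320,240,True)[0])
f=lambda X:[round(float(a)*.625+o) for a,o in zip(proj(p,X,True),(400,0))]
ex=np.array([np.cos(.094),np.sin(.094),0]);ey=np.array([-ex[1],ex[0],0]);C=np.array([.6367,.039,0])
print("tcp",f(ctrl.get_obs()['tool_pos']),"hinge",f(C-.065*ex+[0,0,.0045]),[ (th,f(C-(.065+.045*np.cos(np.radians(th)))*ex+[0,0,.0045+.045*np.sin(np.radians(th))])) for th in(0,20,40,60,90)])
print("lifter",f([.4617,.1509,.045]))
E
```

```text
{'vertical_fov': 65.70646984690485, 'cx': 318.5238039801727, 'cy': 239.74263466283907, 'rvec': array([-1.96529461, -2.16380395, -0.32537207]), 'tvec': array([ 0.02313943, -0.53133212,  0.07040118])} [0.48707678 0.02371369 0.22360557]
tcp [599, 171] hinge [600, 167] [(0, [600, 123]), (20, [600, 129]), (40, [600, 141]), (60, [600, 159]), (90, [600, 186])]
lifter [747, 75]
```

>>> step_arm(rows=[[[-1,0,0,4,0,0,0],[-1,-4,-0.4,0,0,0,0],[-1,-2.5,-0.2,0,0,0,0],[-1,0,0,-4,0,0,0],[-1,0,0,-2.5,0,0,0],[-1,0,0,-0.3,0,0,0],[-1,0,0,-0.3,0,0,0],[-1,0,0,0,0,0,0],[-1,0,0,0,0,0,0]]])

```text
clock: 5.55
tool_pos: [0.5016, 0.0251, 0.0005]
orientation: [-90.0, -0.1, 5.5]
force: [0.6, -0.7, 0.2]
opening: 0.0006
```

```bash
python3 - <<'E'
from h import *
a=cv2.resize(ctrl.snapshot("side")[195:295,250:370],None,fx=5,fy=5,interpolation=cv2.INTER_CUBIC)
s=ctrl.camera_params("side"); T=ctrl.get_obs()['tool_pos']
for dz in(0,.02,.04):
    u,v=proj(s,T+[0,0,dz]); cv2.circle(a,(int((u-250)*5),int((v-195)*5)),3,(0,0,255),1)
cv2.imwrite("pics/m2.png",a)
E
```

```text
(no output)
```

View pics/m2.png

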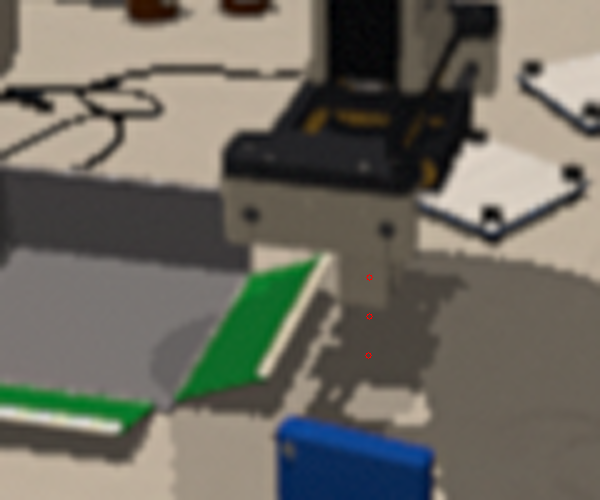

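The fingertip bottom is seen at (370,305), while the reported TCP projects to (369,355). That puts the tip about 25 mm above the reported TCP. I'll check this in the tool frame with the wrist view.

```bash
python3 - <<'E'
from h import *
w=ctrl.snapshot("wrist"); p=ctrl.camera_params("wrist"); T=ctrl.get_obs()['tool_pos']
a=cv2.resize(w[240:480,160:480],None,fx=2.5,fy=2.5,interpolation=cv2.INTER_CUBIC)
for i,dz in enumerate((0,.02,.04,.06)):
    u,v=proj(p,T+[0,0,dz],True); print(dz,round(u),round(v)); cv2.circle(a,(int((u-160)*2.5),int((v-240)*2.5)),4,(0,0,255),1)
for dy in(-.021,.021):
    u,v=proj(p,T+[0,dy,0],True); cv2.circle(a,(int((u-160)*2.5),int((v-240)*2.5)),4,(255,0,255),1)
cv2.imwrite("pics/m3.png",a)
E
```

```text
0 318 274
0.02 318 289
0.04 318 307
0.06 317 329
```

View pics/m3.png

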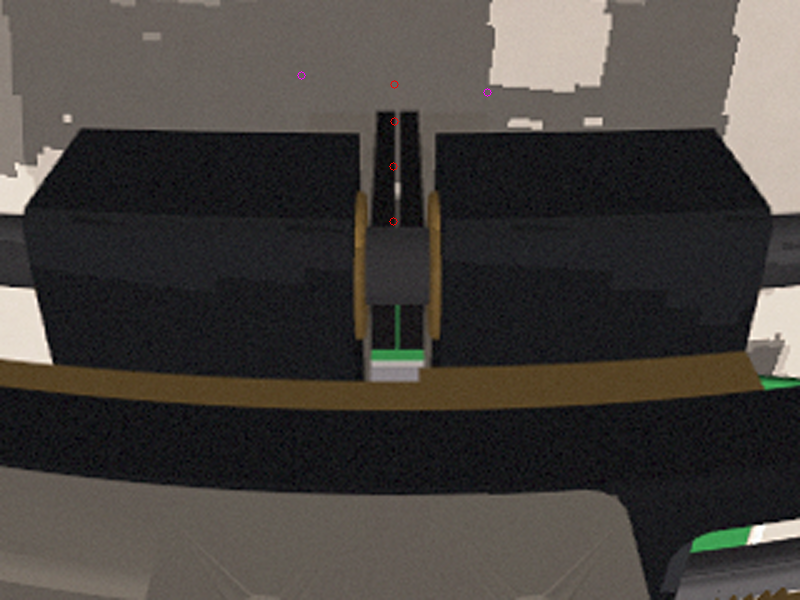

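>>> step_arm(rows=[[[-1,0,0,-0.6,0,0,0],[-1,0,0,-0.6,0,0,0],[-1,0,0,-0.6,0,0,0],[-1,0,0,0,0,0,0],[-1,0,0,0,0,0,0]]])

```text
clock: 6.28
tool_pos: [0.501, 0.0248, -0.0183]
orientation: [-90.0, 0.0, 5.5]
force: [0.4, -0.3, -0.6]
opening: 0.0004
```

>>> step_arm(rows=[[[-1,0,0,-0.25,0,0,0],[-1,0,0,0,0,0,0],[-1,0,0,0,0,0,0]]])

```text
clock: 6.65
tool_pos: [0.5011, 0.0248, -0.0207]
orientation: [-90.0, -0.0, 5.5]
force: [-0.1, 0.7, 0.8]
opening: 0.0006
```

>>> step_arm(rows=[[[-1,0,0,-0.25,0,0,0],[-1,0,0,0,0,0,0],[-1,0,0,0,0,0,0]]])

```text
clock: 7.02
tool_pos: [0.501, 0.0248, -0.0233]
orientation: [-90.0, 0.0, 5.5]
force: [-0.4, -0.3, 0.7]
opening: 0.0006
```

>>> step_arm(rows=[[[-1,0,0,-0.2,0,0,0],[-1,0,0,0,0,0,0],[-1,0,0,0,0,0,0]]])

```text
clock: 7.4
tool_pos: [0.501, 0.0248, -0.0253]
orientation: [-90.0, 0.0, 5.5]
force: [-0.4, 0.9, 0.2]
opening: 0.0003
```

>>> step_arm(rows=[[[-1,0,0,-0.25,0,0,0],[-1,0,0,0,0,0,0],[-1,0,0,0,0,0,0]]])

```text
clock: 7.78
tool_pos: [0.501, 0.0248, -0.0278]
orientation: [-90.0, 0.0, 5.5]
force: [-0.7, 0.7, 0.5]
opening: 0.0002
```

>>> step_arm(rows=[[[-1,0,0,-0.25,0,0,0],[-1,0,0,0,0,0,0],[-1,0,0,0,0,0,0]]])

```text
clock: 8.15
tool_pos: [0.501, 0.0248, -0.0303]
orientation: [-90.0, 0.0, 5.5]
force: [-0.2, -1.1, -0.9]
opening: 0.0005
```

```bash
python3 - <<'E'
from h import *
o=ctrl.get_obs();T=o['tool_pos'];print(T,o['force'])
s=ctrl.camera_params("side")
a=cv2.resize(ctrl.snapshot("side")[225:285,280:360],None,fx=8,fy=8,interpolation=cv2.INTER_CUBIC)
for dz in(0,.01,.02,.03,.04):
    u,v=proj(s,T+[0,0,dz]); cv2.circle(a,(int((u-280)*8),int((v-225)*8)),3,(0,0,255),1)
cv2.imwrite("pics/m4.png",a)
E
```

```text
[ 0.50102311  0.02481834 -0.03027598] [-0.18113374 -1.08607654 -0.90751625]
```

View pics/m4.png

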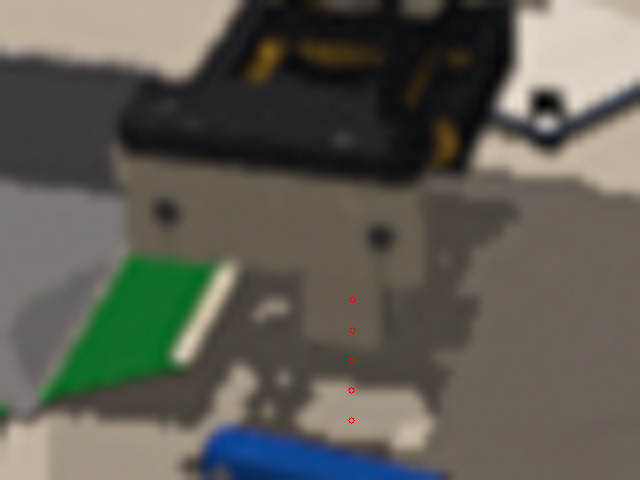

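The fingertip bottom at (342,348) corresponds to about z = +0.005, so the offset is roughly 35 mm. I'll confirm by contact.

>>> step_arm(rows=[[[-1,0,0,-0.25,0,0,0],[-1,0,0,0,0,0,0],[-1,0,0,0,0,0,0]]])

```text
clock: 8.57
tool_pos: [0.501, 0.0248, -0.0328]
orientation: [-90.0, 0.0, 5.5]
force: [-0.1, -0.2, 0.6]
opening: 0.0005
```

>>> step_arm(rows=[[[-1,0,0,-0.25,0,0,0],[-1,0,0,0,0,0,0],[-1,0,0,0,0,0,0]]])

```text
clock: 8.95
tool_pos: [0.5013, 0.0249, -0.0345]
orientation: [-90.0, -0.0, 5.6]
force: [-1.8, -0.2, 10.4]
opening: 0.0003
```

>>> step_arm(rows=[[[-1,0,0,0.6,0,0,0],[-1,0.8,0.07,0,0,0,0],[-1,0.9,0.08,0,0,0,0],[-1,0.5,0.05,0.7,0,0,0],[-1,0.5,0.04,0.7,0,0,0],[-1,0.6,0.06,0.4,0,0,0],[-1,0.6,0.05,0.4,0,0,0],[-1,0.6,0.05,0.1,0,0,0],[-1,0.5,0.05,0.1,0,0,0],[-1,0.5,0.05,0,0,0,0],[-1,0.4,0.04,0,0,0,0],[-1,0,0,0,0,0,0]]])

```text
clock: 10.45
tool_pos: [0.5604, 0.0303, -0.0054]
orientation: [-90.0, -0.0, 5.5]
force: [-0.3, -0.4, 0.1]
opening: 0.0006
```

>>> step_arm(rows=[[[-1,0.3,0.03,0,0,0,0],[-1,0,0,0,0,0,0],[-1,0,0,0,0,0,0]]])

```text
clock: 10.82
tool_pos: [0.5629, 0.0305, -0.0053]
orientation: [-90.0, 0.0, 5.5]
force: [-0.1, 0.4, 0.2]
opening: 0.0001
```

>>> step_arm(rows=[[[-1,0.3,0.03,0,0,0,0],[-1,0,0,0,0,0,0],[-1,0,0,0,0,0,0]]])

```text
clock: 11.2
tool_pos: [0.5631, 0.0302, -0.0058]
orientation: [-90.0, 0.3, 5.5]
force: [-8.9, 1.6, 4.9]
opening: 0.0004
```

```bash
python3 - <<'E'
from h import *
o=ctrl.get_obs();T=o['tool_pos'];print(T,o['force'])
a=cv2.resize(ctrl.snapshot("side")[200:300,240:360],None,fx=5,fy=5,interpolation=cv2.INTER_CUBIC)
cv2.imwrite("pics/m5.png",a)
E
```

```text
[ 0.56306353  0.0301782  -0.00575708] [-8.9203134   1.56082322  4.88089993]
```

View pics/m5.png

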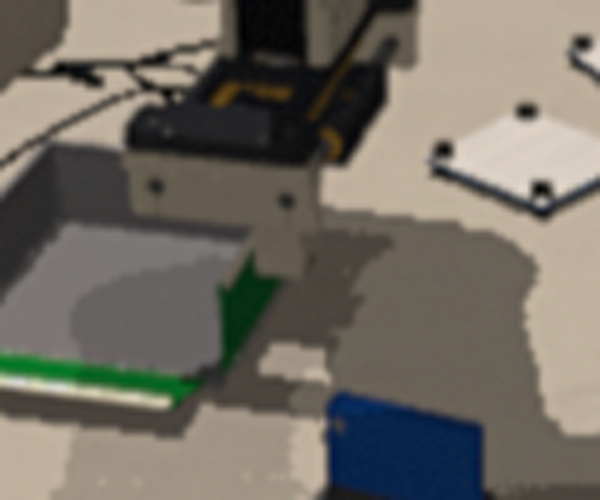

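Front panel is upright (edge-on at (235,310), stop force 9 N). Now the left panel.

>>> step_arm(rows=[[[-1,-1.2,0,0,0,0,0],[-1,0,0,5,0,0,0],[-1,0,0,4,0,0,10],[-1,0.6,1.5,0,0,0,10],[-1,1,1.8,0,0,0,10],[-1,1,1.8,0,0,0,10],[-1,1,1.8,0,0,0,10],[-1,1,1.8,0,0,0,10],[-1,1,1.8,0,0,0,10],[-1,1,1.8,0,0,0,10],[-1,0.7,1.6,0,0,0,10],[-1,0,0,0,0,0,0]]])

```text
clock: 12.75
tool_pos: [0.6273, 0.1709, 0.0846]
orientation: [-90.0, -0.0, 95.6]
force: [0.1, 0.5, -0.6]
opening: 0.0006
```

>>> step_arm(rows=[[[-1,0,0,-4,0,0,0],[-1,0,0,-4,0,0,0],[-1,0,0,-3.4,0,0,0],[-1,0,0,0,0,0,0],[-1,0.06,-0.6,0,0,0,0],[-1,0.06,-0.6,0,0,0,0],[-1,0.05,-0.5,0.7,0,0,0],[-1,0.05,-0.5,0.7,0,0,0],[-1,0.06,-0.6,0.4,0,0,0],[-1,0.06,-0.6,0.4,0,0,0],[-1,0.06,-0.6,0.1,0,0,0],[-1,0,0,0,0,0,0]]])

```text
clock: 14.25
tool_pos: [0.6307, 0.1287, -0.0064]
orientation: [-90.0, 0.0, 95.5]
force: [-0.1, -0.8, -0.5]
opening: 0.0006
```

>>> step_arm(rows=[[[-1,0.05,-0.5,0.1,0,0,0],[-1,0.05,-0.5,0,0,0,0],[-1,0.05,-0.5,0,0,0,0],[-1,0.02,-0.2,0,0,0,0],[-1,0,0,0,0,0,0],[-1,0,0,0,0,0,0]]])

```text
clock: 15.0
tool_pos: [0.6323, 0.1166, -0.0054]
orientation: [-90.1, -0.2, 95.6]
force: [-6.7, 18.3, 1.9]
opening: 0.0005
```

>>> step_arm(rows=[[[-1,-0.1,1.5,0,0,0,0],[-1,0,0,5,0,0,0],[-1,0,3,5,0,0,0],[1,0,4,4,0,0,0],[1,-2,4,4,0,0,0],[1,-2,4,2,0,0,0],[1,0,0,0,0,0,0]]])

```text
clock: 15.88
tool_pos: [0.5915, 0.2807, 0.197]
orientation: [-90.2, -0.1, 95.7]
force: [-0.5, -1.1, -0.1]
opening: 0.035
```

```bash
python3 - <<'E'
from h import *
o=ctrl.get_obs(); print({k:np.round(o[k],3).tolist() for k in('joint_pos','tool_pos','orientation','force')})
im=ctrl.snapshot("top"); cv2.imwrite("pics/top2.png",im); sd=ctrl.snapshot("side"); cv2.imwrite("pics/side2.png",sd)
H,S,V=cv2.split(cv2.cvtColor(im,cv2.COLOR_BGR2HSV)); m=(H>40)&(H<85)&(S>100); m[:160]=0;m[250:]=0;m[:,:235]=0;m[:,340:]=0
n,l,s,c=cv2.connectedComponentsWithStats(m.astype(np.uint8)); print(s[1:],c[1:])
H,S,V=cv2.split(cv2.cvtColor(sd,cv2.COLOR_BGR2HSV)); m=(H>40)&(H<85)&(S>100); m[:210]=0;m[300:]=0;m[:,:210]=0;m[:,340:]=0
n,l,s,c=cv2.connectedComponentsWithStats(m.astype(np.uint8)); print(s[1:],c[1:].round())
p=ctrl.camera_params("side")
ex=np.array([np.cos(.094),np.sin(.094),0]);ey=np.array([-ex[1],ex[0],0]);C=np.array([.6367,.0395,0])
for th in(90,83,75): print("left edge corners pred",th,[np.round(proj(p,C+ey*(.065+.045*np.cos(np.radians(th)))+a*ex+[0,0,.0045+.045*np.sin(np.radians(th))])).tolist() for a in(-.059,.059)])
print("hinge corners",[np.round(proj(p,C+ey*.065+a*ex+[0,0,.0045])).tolist() for a in(-.059,.059)])
q=[[20.59,.63,.6475,.1908],[4.586,-20.126,.469,.1918],[16.748,-33.621,.467,.005]]
T=o['tool_pos'];J=o['joint_pos'];q.append([J[1],J[2],np.sqrt(T[0]**2+T[1]**2-.1918**2),T[2]])
A=[];b=[]
for q2,q3,r,z in q:
    a=np.radians(q2);f=np.radians(q2-q3)
    A+=[[1,np.sin(a),np.cos(f),np.sin(f),0],[0,np.cos(a),-np.sin(f),np.cos(f),1]];b+=[r,z]
x,res,rk,sv=np.linalg.lstsq(np.array(A),np.array(b),rcond=None);print("a1,a2,d4,a3,d1-d6",x.round(4),np.array(A)@x-b)
E
```

```text
{'joint_pos': [42.443, 18.348, -1.853, 0.035, -69.597, -36.746], 'tool_pos': [0.592, 0.281, 0.197], 'orientation': [-90.182, -0.095, 95.709], 'force': [-0.496, -1.096, -0.069]}
[] []
[[284 239  15  35 187]
 [230 254  51  22 700]] [[291. 256.]
 [255. 264.]]
left edge corners pred 90 [[281.0, 257.0], [230.0, 250.0]]
left edge corners pred 83 [[281.0, 258.0], [229.0, 252.0]]
left edge corners pred 75 [[280.0, 260.0], [228.0, 254.0]]
hinge corners [[282.0, 275.0], [232.0, 268.0]]
a1,a2,d4,a3,d1-d6 [-0.0013  0.6037  0.4667 -0.0044 -0.2109] [ 6.95484646e-04  6.47404117e-05  1.14624951e-04  3.75581989e-05
 -1.26175006e-05 -2.65634746e-06 -7.97492097e-04 -9.96422632e-05]
```

```bash
python3 - <<'E'
from h import *
a=cv2.resize(cv2.imread("pics/top2.png")[160:260,225:345],None,fx=3.3,fy=3.3,interpolation=cv2.INTER_CUBIC)
b=cv2.resize(cv2.imread("pics/side2.png")[220:310,210:320],None,fx=3.6,fy=3.6,interpolation=cv2.INTER_CUBIC)
out=np.zeros((340,800,3),np.uint8); out[:a.shape[0],:a.shape[1]]=a; out[:b.shape[0],400:400+b.shape[1]]=b
cv2.imwrite("pics/m6.png",out)
E
```

```text
(no output)
```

View pics/m6.png

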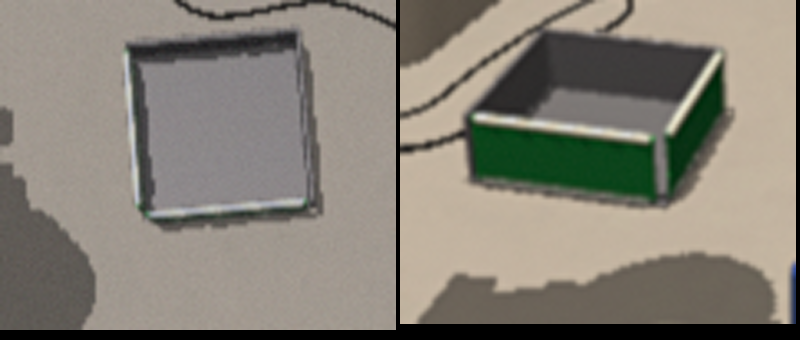

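Both panels stand upright: green outer faces vertical in the side view, and only white rims in the top view. Now a small tilt to learn the wrist sense for the cup grasp.

>>> step_arm(rows=[[[1,0,0,0,-7.4,-6.7,0],[1,0,0,0,0,0,0],[1,0,0,0,0,0,0]]])

```text
clock: 16.35
tool_pos: [0.5915, 0.2772, 0.1939]
orientation: [-95.9, 8.0, 95.1]
force: [0.0, -0.4, -0.4]
opening: 0.0731
```

```bash
python3 - <<'E'
from h import *
o=ctrl.get_obs(); print({k:np.round(o[k],3).tolist() for k in('joint_pos','tool_pos','orientation','force')})
E
```

```text
{'joint_pos': [48.47, 17.078, -9.26, 10.869, -65.26, -47.643], 'tool_pos': [0.592, 0.277, 0.194], 'orientation': [-95.886, 8.015, 95.112], 'force': [0.033, -0.439, -0.436]}
```

```bash
python3 - <<'E'
from h import *
p=ctrl.camera_params("wrist"); o=ctrl.get_obs(); T=o['tool_pos']; Rt=R.from_euler('xyz',o['orientation'],degrees=True).as_matrix()
print(proj(p,T,True), proj(p,T+[0,0,.034],True), proj(p,T-.034*Rt[:,1],True)); 
c=ray(p,320,240,True)[0]; print("cam in tool", Rt.T@(c-T), Rt.T@(c-T-np.array([0,0,.034])))
R0=R.from_euler('xyz',[-90,0,5.51],degrees=True).as_matrix(); print("ref",R0.T@(np.array([0.48707678,0.02371369,0.22360557])-[.56593,.03081,.03077]))
E
```

```text
(np.float64(319.6338246013042), np.float64(273.82057965746225)) (np.float64(312.54060832219125), np.float64(291.48291538077495)) (np.float64(319.8503260425897), np.float64(300.92465481321057))
cam in tool [-0.07934154 -0.19283332 -0.0006442 ] [-0.07460075 -0.15934296  0.00280843]
ref [-0.07917026 -0.19283557  0.00050792]
```

```bash
python3 - <<'E'
from h import *
p=ctrl.camera_params("wrist"); w=ctrl.snapshot("wrist"); cv2.imwrite("pics/w2.png",w)
H,S,V=cv2.split(cv2.cvtColor(w,cv2.COLOR_BGR2HSV))
def bl(m,z,mn=80):
    n,l,s,c=cv2.connectedComponentsWithStats(m.astype(np.uint8))
    for i in range(1,n):
        if s[i,4]>=mn: print(s[i].tolist(),c[i].round(),at(p,*c[i],z,True))
print("blue");bl((H>100)&(H<125)&(S>150)&(V>50),.03)
print("orange");bl((H>5)&(H<16)&(S>170)&(V>100),.03)
print("green");bl((H>40)&(H<85)&(S>110),.03)
print("pred lifter top",proj(p,[.4617,.1509,.045],True),"corners",[np.round(proj(p,[x,y,z],True)).tolist() for x,y,z in((.433,.153,.045),(.493,.148,.045),(.433,.153,.005),(.493,.148,.005))])
E
```

```text
blue
[474, 151, 67, 22, 868] [508. 162.] [0.4244 0.183 ]
orange
[439, 283, 24, 14, 182] [453. 289.] [0.4636 0.321 ]
[452, 297, 11, 15, 124] [457. 304.] [0.4562 0.3367]
green
[253, 52, 119, 19, 1224] [314.  63.] [0.6311 0.1078]
[516, 234, 30, 34, 240] [530. 251.] [0.3829 0.2708]
pred lifter top (np.float64(481.7879977500115), np.float64(122.55801434057723)) corners [[508.0, 130.0], [452.0, 114.0], [494.0, 134.0], [442.0, 121.0]]
```

The wrist camera agrees with the top camera on the balls and panel, so the TCP report is long by 34 mm along the tool. The lifter's blue patch is now about 5 cm from where it was, so it was probably knocked. I'll view the open fingers and the scene.

```bash
python3 - <<'E'
from h import *
w=cv2.imread("pics/w2.png"); p=ctrl.camera_params("wrist"); o=ctrl.get_obs(); T=o['tool_pos']; Rt=R.from_euler('xyz',o['orientation'],degrees=True).as_matrix()
a=cv2.resize(w,(800,600),interpolation=cv2.INTER_CUBIC)
for b in(0,.02,.034,.05,.066):
  for j in(-.044,0,.044):
    u,v=proj(p,T-b*Rt[:,1]+j*Rt[:,2],True); cv2.circle(a,(int(u*1.25),int(v*1.25)),3,(0,0,255),1)
cv2.imwrite("pics/m7.png",a)
E
```

```text
(no output)
```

View pics/m7.png

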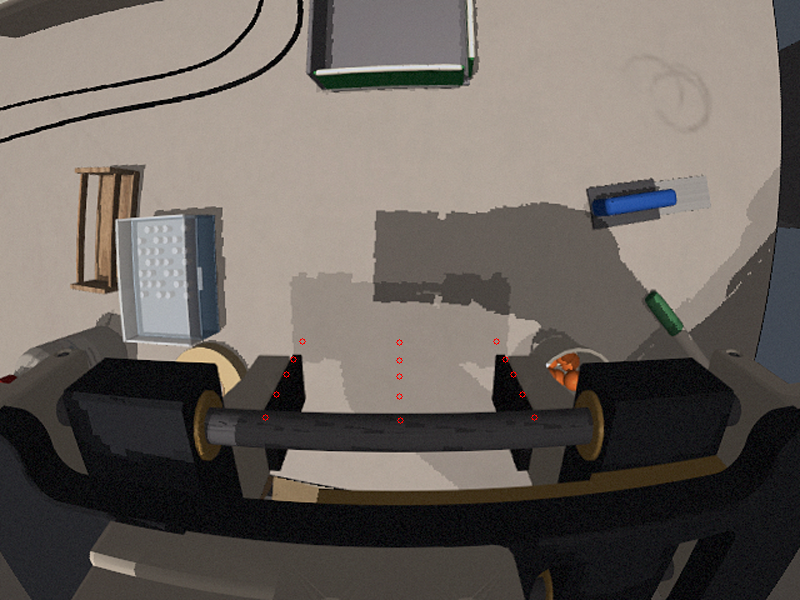

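Views used: 13. Next I build a kinematic model from the logged poses, so I can check reachability of the tilted grasp, pour and flip poses.

```bash
cat > kin.py <<'E'
import numpy as np
from scipy.spatial.transform import Rotation as R
from scipy.optimize import least_squares
LO=np.array([-176,-82,-58.2,-173.8,-174.7,-.2]);LO[5]=-173.6;HI=np.array([176,121.7,71.7,95.5,-.2,173.6])
P=np.array([-.0013,.6037,.4667,-.0044,.13,.34,-.1918])
RT=R.from_matrix(np.array([[0,1,0],[0,0,1],[1,0,0]]).astype(float)) # placeholder
def fk(q,P,RT):
    q1,q2,q3,q4,q5,q6=q; f=np.radians(q2-q3);a=np.radians(q2)
    w=np.array([P[0]+P[1]*np.sin(a)+P[2]*np.cos(f)+P[3]*np.sin(f),P[6],P[4]+P[1]*np.cos(a)-P[2]*np.sin(f)+P[3]*np.cos(f)])
    Z=R.from_euler('z',q1,degrees=True)
    F=Z*R.from_euler('y',q2-q3,degrees=True)*R.from_euler('x',-q4,degrees=True)*R.from_euler('y',-q5,degrees=True)*R.from_euler('x',-q6,degrees=True)
    Rt=F*RT
    return Z.apply(w)+P[5]*F.apply([1,0,0]),Rt
D=[([-53.566,20.5924,.6345,-.02,-70.136,-16.506],[.22984,-.63409,.19082],[-89.905,0.0085,19.922]),
([25.121,16.748,-33.621,-.018,-39.899,-109.591],[.5043,.0247,.005],[-90.079,.256,5.515]),
([48.47,17.078,-9.26,10.869,-65.26,-47.643],[.5915,.2772,.1939],[-95.886,8.015,95.112]),
([42.443,18.348,-1.853,.035,-69.597,-36.746],[.5915,.2807,.197],[-90.18,-.095,95.71])]
def Rof(o): return R.from_euler('xyz',o,degrees=True)
I=R.identity()
RT=R.concatenate([fk(q,P,I)[1].inv()*Rof(o) for q,t,o in D]).mean()
P=least_squares(lambda p:np.ravel([fk(q,p,RT)[0]-t for q,t,o in D]),P).x
def ik(pos,Rt,seed):
    def e(q):
        p,r=fk(q,P,RT); return np.r_[(p-pos)*1000,(r*Rt.inv()).as_rotvec()*300]
    s=least_squares(e,np.clip(seed,LO+.1,HI-.1),bounds=(LO,HI)); return s.x,np.abs(e(s.x)).max()
def frame(y,z):
    y=np.array(y,float);y/=np.linalg.norm(y);z=np.array(z,float);z-=y*(y@z);z/=np.linalg.norm(z)
    return R.from_matrix(np.stack([np.cross(y,z),y,z],1))
E
python3 - <<'E'
from h import *
from kin import *
print("P",P.round(4)); 
for q,t,o in D:
    p,r=fk(q,P,RT); print((p-t).round(4),np.degrees((r*Rof(o).inv()).magnitude()).round(2))
q0=ctrl.get_obs()['joint_pos']
for nm,G,hd in(("cup",[.463,.3287,.05],110),("cup",[.463,.3287,.05],95),("pour",[.637,.03,.13],100)):
  for dn in (25,35):
    h=np.radians(hd);e=np.radians(dn);d=np.array([np.cos(e)*np.cos(h),np.cos(e)*np.sin(h),-np.sin(e)])
    for sg in(1,-1):
        z=sg*np.array([np.sin(h),-np.cos(h),0]); best=None
        for s in([30,20,-20,-90,-90,-47],[30,20,-20,-90,-90,120],[30,20,-20,-90,-90,-140],[30,20,-20,-120,-80,40]):
            x,er=ik(np.array(G)+.053*d,frame(d,z),s)
            if best is None or er<best[1]: best=(x,er)
        print(nm,hd,dn,sg,best[0].round(0),best[1].round(2))
p=ctrl.camera_params("wrist")
A=[at(p,u/1.25,v/1.25,z,True) for u,v,z in((600,208,.045),(675,196,.045),(707,177,.002),(709,207,.002),(660,185,.002),(662,213,.002))]; print("lifter",A)
E
```

```text
P [ 0.0056  0.5659  0.4737  0.0019  0.2303  0.399  -0.1915]
[ 0.0021 -0.0024  0.0102] 0.0
[0.0028 0.0016 0.0045] 0.0
[-0.0065 -0.0087 -0.0242] 0.0
[0.003  0.0032 0.0095] 0.0
cup 110 25 1 [  23.   43.  -29.  -85.  -65. -110.] 0.0
cup 110 25 -1 [ 23.  43. -29. -85. -65.  70.] 0.0
cup 110 35 1 [  26.   37.  -30.  -80.  -56. -118.] 0.0
cup 110 35 -1 [ 26.  37. -30. -80. -56.  62.] 0.0
cup 95 25 1 [  25.   40.  -40. -105.  -62. -100.] 0.0
cup 95 25 -1 [  25.   40.  -40. -105.  -62.   80.] 0.0
cup 95 35 1 [  28.   33.  -40. -101.  -50. -110.] 0.0
cup 95 35 -1 [  28.   33.  -40. -101.  -50.   70.] 0.0
pour 100 25 1 [  -7.   45.   -4.  -61.  -82. -130.] 0.0
pour 100 25 -1 [ -7.  45.  -4. -61. -82.  50.] 0.0
pour 100 35 1 [  -5.   40.   -5.  -55.  -75. -135.] 0.0
pour 100 35 -1 [ -5.  40.  -5. -55. -75.  45.] 0.0
lifter [array([0.4599, 0.1941]), array([0.3947, 0.1734]), array([0.3384, 0.1429]), array([0.3333, 0.1704]), array([0.389 , 0.1602]), array([0.3842, 0.1849])]
```

```bash
cat >> kin.py <<'E'
def rows(q0,q1,n,g,dp):
    q0=np.array(q0);q1=np.array(q1);out=[];r0=fk(q0,P,RT)[1];m=0
    for k in range(1,n+1):
        r=fk(q0+(q1-q0)*k/n,P,RT)[1]; v=np.degrees((r*r0.inv()).as_rotvec()); m=max(m,np.linalg.norm(v))
        out.append([g]+[round(x/n,2) for x in dp]+[round(x,1) for x in v]); r0=r
    return out,m
E
python3 - <<'E'
from h import *
from kin import *
q0=ctrl.get_obs()['joint_pos']; T=ctrl.get_obs()['tool_pos']
r,m=rows(q0,[23,43,-29,-85,-65,-110],12,1,(np.array([.52,.25,.28])-T)*100); print(m);print(r)
E
```

```text
14.898372428015113
[[1, np.float64(-0.6), np.float64(-0.23), np.float64(0.71), np.float64(2.2), np.float64(7.1), np.float64(-11.0)], [1, np.float64(-0.6), np.float64(-0.23), np.float64(0.71), np.float64(1.6), np.float64(7.1), np.float64(-11.5)], [1, np.float64(-0.6), np.float64(-0.23), np.float64(0.71), np.float64(0.9), np.float64(7.1), np.float64(-11.8)], [1, np.float64(-0.6), np.float64(-0.23), np.float64(0.71), np.float64(0.3), np.float64(7.2), np.float64(-12.1)], [1, np.float64(-0.6), np.float64(-0.23), np.float64(0.71), np.float64(-0.2), np.float64(7.3), np.float64(-12.2)], [1, np.float64(-0.6), np.float64(-0.23), np.float64(0.71), np.float64(-0.6), np.float64(7.5), np.float64(-12.3)], [1, np.float64(-0.6), np.float64(-0.23), np.float64(0.71), np.float64(-0.9), np.float64(7.7), np.float64(-12.3)], [1, np.float64(-0.6), np.float64(-0.23), np.float64(0.71), np.float64(-1.2), np.float64(8.0), np.float64(-12.2)], [1, np.float64(-0.6), np.float64(-0.23), np.float64(0.71), np.float64(-1.3), np.float64(8.2), np.float64(-12.2)], [1, np.float64(-0.6), np.float64(-0.23), np.float64(0.71), np.float64(-1.3), np.float64(8.5), np.float64(-12.1)], [1, np.float64(-0.6), np.float64(-0.23), np.float64(0.71), np.float64(-1.1), np.float64(8.7), np.float64(-12.0)], [1, np.float64(-0.6), np.float64(-0.23), np.float64(0.71), np.float64(-0.9), np.float64(8.8), np.float64(-12.0)]]
```

>>> step_arm(rows=[[[1,-0.4,-0.1,0.4,1.3,4.2,-6.6],[1,-0.4,-0.1,0.4,1.1,4.2,-6.8],[1,-0.4,-0.1,0.4,0.9,4.2,-6.9],[1,-0.4,-0.1,0.4,0.7,4.2,-7.0],[1,-0.4,-0.1,0.4,0.5,4.3,-7.1],[1,-0.4,-0.1,0.4,0.2,4.3,-7.2],[1,-0.4,-0.1,0.4,0,4.4,-7.3],[1,-0.4,-0.1,0.4,-0.1,4.4,-7.3],[1,-0.4,-0.1,0.4,-0.3,4.5,-7.4],[1,-0.4,-0.1,0.4,-0.4,4.5,-7.4],[1,0,0,0,0,0,0]]])

```text
clock: 17.77
tool_pos: [0.5535, 0.2655, 0.2341]
orientation: [-59.0, 22.8, 29.8]
force: [0.5, 0.0, -0.4]
opening: 0.0876
```

```bash
cat > st.py <<'E'
from h import *
o=ctrl.get_obs(); print({k:np.round(o[k],3).tolist() for k in('clock','joint_pos','tool_pos','orientation','force')})
E
python3 st.py
```

```text
{'clock': 17.775, 'joint_pos': [23.004, 32.633, 26.336, -29.666, -107.603, -92.645], 'tool_pos': [0.553, 0.266, 0.234], 'orientation': [-59.009, 22.834, 29.823], 'force': [0.493, 0.004, -0.442]}
```

>>> step_arm(rows=[[[1,-0.4,-0.1,0.4,-0.5,4.6,-7.4],[1,-0.4,-0.1,0.4,-0.6,4.7,-7.4],[1,-0.4,-0.1,0.4,-0.7,4.7,-7.3],[1,-0.3,-0.1,0.4,-0.7,4.8,-7.3],[1,-0.3,-0.1,0.4,-0.8,4.9,-7.3],[1,-0.3,-0.2,0.4,-0.8,5.0,-7.3],[1,-0.3,-0.2,0.4,-0.8,5.1,-7.2],[1,-0.3,-0.2,0.4,-0.7,5.2,-7.2],[1,-0.3,-0.2,0.4,-0.6,5.3,-7.2],[1,-0.3,-0.2,0.4,-0.6,5.3,-7.2],[1,0,0,0,0,0,0],[1,0,0,0,0,0,0]]])

```text
clock: 19.27
tool_pos: [0.5191, 0.2527, 0.275]
orientation: [-89.9, 64.6, -70.2]
force: [-0.2, -0.8, 0.3]
opening: 0.0877
```

```bash
python3 st.py
```

```text
{'clock': 19.275, 'joint_pos': [-0.114, 24.598, 7.566, -59.562, -99.656, -155.778], 'tool_pos': [0.519, 0.253, 0.275], 'orientation': [-89.894, 64.634, -70.158], 'force': [-0.171, -0.843, 0.305]}
```

```bash
python3 - <<'E'
s=open('kin.py').read()
s=s.replace("([42.443,18.348","([23.004,32.633,26.336,-29.666,-107.603,-92.645],[.5535,.2655,.2341],[-59.009,22.834,29.823]),\n([-.114,24.598,7.566,-59.562,-99.656,-155.778],[.519,.253,.275],[-89.894,64.634,-70.158]),\n([42.443,18.348")
s=s.replace(".34,-.1918])",".34,-.1918,0,0,0,0])")
s=s.replace("    F=Z*R.from","    A=Z*R.from_euler('y',q2-q3,degrees=True)*R.from_euler('x',-q4,degrees=True);B=A*R.from_euler('y',-q5,degrees=True)\n    F=Z*R.from")
s=s.replace("+P[5]*F.apply([1,0,0])","+A.apply([0,P[7],P[8]])+B.apply([0,0,P[9]])+P[5]*F.apply([1,0,0])")
open('kin.py','w').write(s)
E
python3 - <<'E'
from h import *
from kin import *
print("P",P.round(4)); 
for q,t,o in D:
    p,r=fk(q,P,RT); print((p-t).round(4),np.degrees((r*Rof(o).inv()).magnitude()).round(2))
print(Rof(D[-2][2]).as_matrix().round(3))
E
```

```text
P [ 6.000e-04  6.020e-01  4.636e-01 -2.000e-04  1.988e-01  4.131e-01
  4.000e-04 -1.922e-01  2.000e-04 -6.000e-04  0.000e+00]
[ 0.  0. -0.] 0.0
[-0.  0. -0.] 0.0
[ 0.0001 -0.0001  0.0001] 0.0
[-0.0001  0.     -0.    ] 0.0
[ 0.     -0.0001  0.    ] 0.0
[ 0.  0. -0.] 0.0
[[ 0.145 -0.305  0.941]
 [-0.403  0.851  0.338]
 [-0.904 -0.428  0.001]]
```

```bash
cat > pl.py <<'E'
from h import *
from kin import *
def d_(hd,dn):
    h,e=np.radians(hd),np.radians(dn); return np.array([np.cos(e)*np.cos(h),np.cos(e)*np.sin(h),-np.sin(e)]),np.array([np.sin(h),-np.cos(h),0])
E
python3 - <<'E'
from pl import *
q=ctrl.get_obs()['joint_pos']; 
d,z=d_(110,25); Rg=frame(d,z); G=np.array([.463,.3287,.05]); 
for n,b in(("high",None),("pre",.12),("grasp",0)):
    T=G+.053*d-(b or .12)*d+([0,0,.1] if b is None else 0); q,e=ik(T,Rg,q); print(n,T.round(4),q.round(0),e.round(3))
q,e=ik(G+.053*d+[0,0,.12],Rg,q); print("lift",q.round(0),e)
for hd in(80,90,100):
  qq=q
  d,z=d_(hd,25); G2=np.array([.65,.03,.125])
  for roll in(0,-40,-80,-120,-135):
    Rp=R.from_rotvec(np.radians(roll)*d)*frame(d,z); qq,e=ik(G2+.053*d,Rp,qq); print(hd,roll,qq.round(0),e.round(3))
E
```

```text
high [0.4838 0.2716 0.1783] [   2.   29.   -1.  -59.  -92. -145.] 0.0
pre [0.4838 0.2716 0.0783] [   2.   37.   -3.  -59.  -87. -136.] 0.0
grasp [0.4838 0.2716 0.0783] [   2.   37.   -3.  -59.  -87. -136.] 0.0
lift [  11.   28.   -6.  -64.  -83. -145.] 1.1102230246251565e-13
80 0 [ -19.   37.    4.  -64.  -83. -146.] 0.0
80 -40 [ -19.   37.    4.  -64.  -83. -106.] 0.0
80 -80 [-19.  37.   4. -64. -83. -66.] 0.0
80 -120 [-19.  37.   4. -64. -83. -26.] 0.0
80 -135 [-19.  37.   4. -64. -83. -11.] 0.0
90 0 [ -17.   41.   10.  -60.  -91. -146.] 0.0
90 -40 [ -17.   41.   10.  -60.  -91. -106.] 0.0
90 -80 [-17.  41.  10. -60. -91. -66.] 0.0
90 -120 [-17.  41.  10. -60. -91. -26.] 0.0
90 -135 [-17.  41.  10. -60. -91. -11.] 0.0
100 0 [ -14.   44.   17.  -56.  -98. -145.] 0.0
100 -40 [ -14.   44.   17.  -56.  -98. -105.] 0.0
100 -80 [-14.  44.  17. -56. -98. -65.] 0.0
100 -120 [-14.  44.  17. -56. -98. -25.] 0.0
100 -135 [-14.  44.  17. -56. -98. -10.] 0.0
```

>>> step_arm(rows=[[[1,-0.7,0.4,-3.9,0,0,0],[1,-0.7,0.4,-3.9,0,0,0],[1,-0.7,0.4,-3.9,0,0,0],[1,-0.7,0.4,-4,0,0,0],[1,-0.7,0.3,-4,0,0,0],[1,0,0,0,0,0,0],[1,0,0,0,0,0,0]]])

```text
clock: 20.15
tool_pos: [0.4847, 0.272, 0.0786]
orientation: [-90.1, 64.7, -70.4]
force: [-0.9, 0.3, 0.9]
opening: 0.0876
```

```bash
python3 - <<'E'
from pl import *
o=ctrl.get_obs(); T=o['tool_pos']; d,z=d_(110,25)
print(T,o['force'],(np.array([.463,.3287,.05])+.053*d-T)*100, np.degrees((frame(d,z)*Rof(o['orientation']).inv()).as_rotvec()))
# check cup position from top & wrist images
im=ctrl.snapshot("wrist"); p=ctrl.camera_params("wrist"); cv2.imwrite("pics/w3.png",im)
print([np.round(proj(p,X,True)).tolist() for X in([.463,.3287,.075],[.463,.3287,.0],[.463,.2957,.075])])
H,S,V=cv2.split(cv2.cvtColor(im,cv2.COLOR_BGR2HSV)); m=(H>5)&(H<16)&(S>170)&(V>100)
n,l,s,c=cv2.connectedComponentsWithStats(m.astype(np.uint8)); print([(s[i].tolist(),c[i].round()) for i in range(1,n) if s[i,4]>50])
E
```

```text
[0.4847306  0.27201088 0.07861072] [-0.88077656  0.27702495  0.88681708] [-3.8159298  10.18266046 -5.10094884] [0.32962111 0.07372709 0.26873725]
[[315.0, 213.0], [316.0, 284.0], [297.0, 244.0]]
[]
```

>>> step_arm(rows=[[[1,-0.6,1.7,-0.85,0,0,0],[1,-0.6,1.7,-0.85,0,0,0],[1,-0.65,1.7,-0.85,0,0,0],[1,-0.65,1.7,-0.85,0,0,0],[1,-0.65,1.7,-0.85,0,0,0],[1,-0.65,1.7,-0.85,0,0,0],[1,0,0,0,0,0,0],[-1,0,0,0,0,0,0],[-1,0,0,0,0,0,0],[-1,0,0,0,0,0,0],[-1,0,0,0,0,0,0],[-1,0,0,0,0,0,0]]])

```text
clock: 21.7
tool_pos: [0.4465, 0.3739, 0.0272]
orientation: [-90.2, 64.7, -70.6]
force: [2.3, -0.0, 2.4]
opening: 0.0618
```

>>> step_arm(rows=[[[-1,0,0,0,0,0,0],[-1,0,0,1,0,0,0],[-1,0,0,2,0,0,0],[-1,0,0,2,0,0,0],[-1,0,0,2,0,0,0],[-1,0,0,2,0,0,0],[-1,0,0,1,0,0,0],[-1,0,0,0,0,0,0]]])

```text
clock: 22.7
tool_pos: [0.4459, 0.3739, 0.1277]
orientation: [-90.1, 64.7, -70.5]
force: [0.4, 0.2, -2.0]
opening: 0.0616
```

```bash
python3 - <<'E'
from pl import *
o=ctrl.get_obs(); T=o['tool_pos']; q=o['joint_pos']; print(T,o['force'],o['opening'],q.round(0))
d,z=d_(110,25); G1=T-.053*d; d2,z2=d_(90,25); C=np.array([.667,.055,.135]); T2=C+.053*d2; print("delta cm",(T2-T)*100,"rot",np.degrees((frame(d2,z2)*Rof(o['orientation']).inv()).as_rotvec()))
q2,e=ik(T2,frame(d2,z2),q); print(q2.round(0),e)
print("roll per -7.5deg",(-7.5*d2).round(2)); print("TCP shift on roll: none (axis through TCP)")
im=ctrl.snapshot("side"); cv2.imwrite("pics/s3.png",im); im=ctrl.snapshot("top"); cv2.imwrite("pics/t3.png",im)
H,S,V=cv2.split(cv2.cvtColor(im,cv2.COLOR_BGR2HSV)); m=(H>5)&(H<16)&(S>170)&(V>100); print(np.argwhere(m)[::12].tolist()[:12])
E
```

```text
[0.44594886 0.37387551 0.12770734] [ 0.38263965  0.18758849 -1.98944679] 0.06163629346839022 [  11.   30.   -7.  -64.  -82. -143.]
delta cm [ 22.10511434 -27.08411954  -1.51061075] rot [ 3.25467397e-01 -2.62977545e-03 -1.96470633e+01]
[ -15.   40.   11.  -61.  -90. -148.] 5.134781488891349e-13
roll per -7.5deg [-0.   -6.8   3.17]
TCP shift on roll: none (axis through TCP)
[[258, 154], [260, 156], [261, 158], [262, 158], [263, 160], [264, 161], [265, 163], [267, 152], [268, 154], [269, 160], [270, 161], [271, 162]]
```

>>> step_arm(rows=[[[-1,1,-1.2,0,0,0,-1],[-1,2,-2.4,0,0,0,-1.8],[-1,2.1,-2.6,0,0,0,-1.8],[-1,2.1,-2.6,0,0,0,-1.8],[-1,2.1,-2.6,0,0,0,-1.8],[-1,2.1,-2.6,0,0,0,-1.8],[-1,2.1,-2.6,0,0,0,-1.8],[-1,2.1,-2.6,-0.2,0,0,-1.8],[-1,2.1,-2.6,-0.3,0,0,-1.8],[-1,2.1,-2.6,-0.5,0,0,-1.8],[-1,1.6,-1.9,-0.5,0,0,-1.8],[-1,0.7,-0.8,0,0,0,-0.6]]])

```text
clock: 24.3
tool_pos: [0.667, 0.1013, 0.1104]
orientation: [-90.7, 64.7, -90.7]
force: [-0.4, 0.4, -2.0]
opening: 0.0616
```

>>> step_arm(rows=[[[-1,0,0,0,0,0,0],[-1,0,0,0,0,0,0],[-1,0,0,0,0,-8.2,3.8],[-1,0,0,0,0,-8.2,3.8],[-1,0,0,0,0,-8.2,3.8],[-1,0,0,0,0,-8.2,3.8],[-1,0,0,0,0,-8.2,3.8],[-1,0,0,0,0,-8.2,3.8],[-1,0,0,0,0,-6.8,3.2],[-1,0,0,0,0,-5.4,2.5],[-1,0,0,0,0,-5.4,2.5],[-1,0,0,0,0,-5.4,2.5]]])

```text
clock: 25.8
tool_pos: [0.6663, 0.1041, 0.1123]
orientation: [-25.4, 9.2, -4.7]
force: [0.8, -0.1, -1.4]
opening: 0.0615
```

```bash
python3 st.py
```

```text
{'clock': 25.8, 'joint_pos': [-14.745, 40.059, 11.037, -61.333, -89.525, -68.014], 'tool_pos': [0.666, 0.104, 0.112], 'orientation': [-25.402, 9.172, -4.661], 'force': [0.767, -0.146, -1.373]}
```

>>> step_arm(rows=[[[-1,0,0,0,0,-5.4,2.5],[-1,0,0,0,0,-5.4,2.5],[-1,0,0,0,0,-5.4,2.5],[-1,0,0,0,0,-5.4,2.5],[-1,0,0,0,0,-5.4,2.5],[-1,0,0,0,0,-5.4,2.5],[-1,0,0,0,0,-5.4,2.5],[-1,0,0,0,0,-5.4,2.5],[-1,0,0,0,0,-6.8,3.2],[-1,0,0,0,0,-6.8,3.2],[-1,0,0,0,0,-6.8,3.2],[-1,0,0,0,0,0,0]]])

```text
clock: 27.3
tool_pos: [0.6664, 0.1038, 0.1122]
orientation: [-42.2, -51.7, 35.3]
force: [-0.6, -0.4, -1.6]
opening: 0.0614
```

>>> step_arm(rows=[[[-1,0,0,0,0,0,0],[-1,0,0,0,0,0,0],[-1,0,0,0,0,0,0],[-1,0,0,0,0,0,0]]])

```text
clock: 27.8
tool_pos: [0.6667, 0.1028, 0.1117]
orientation: [-42.2, -51.7, 35.2]
force: [0.4, 0.1, -1.5]
opening: 0.061
```

```bash
python3 st.py; python3 - <<'E'
from pl import *
for n in("top","side"):
    im=ctrl.snapshot(n); cv2.imwrite(f"pics/{n}4.png",im)
    H,S,V=cv2.split(cv2.cvtColor(im,cv2.COLOR_BGR2HSV)); m=(H>5)&(H<16)&(S>170)&(V>80)
    k,l,s,c=cv2.connectedComponentsWithStats(m.astype(np.uint8)); p=ctrl.camera_params(n)
    print(n,[(int(s[i,4]),c[i].round().tolist(),at(p,*c[i],.013).tolist()) for i in range(1,k) if s[i,4]>8])
E
```

```text
{'clock': 27.8, 'joint_pos': [-14.981, 40.454, 11.313, -61.557, -89.988, 2.053], 'tool_pos': [0.667, 0.103, 0.112], 'orientation': [-42.192, -51.716, 35.218], 'force': [0.423, 0.131, -1.524]}
top []
side []
```

>>> step_arm(rows=[[[-1,0,0,0,0,9,-4.2],[-1,0,0,0,0,9,-4.2],[-1,0,0,0,0,9,-4.2],[-1,0,0,0,0,9,-4.2],[-1,0,0,0,0,9,-4.2],[-1,0,0,0,0,9,-4.2],[-1,0,0,0,0,9,-4.2],[-1,0,0,0,0,9,-4.2],[-1,0,0,0,0,9,-4.2],[-1,0,0,0,0,9,-4.2],[-1,0,0,0,0,9,-4.2],[-1,0,0,0,0,9,-4.2]]])

```text
clock: 29.4
tool_pos: [0.6667, 0.1028, 0.1117]
orientation: [-43.3, 51.3, -36.7]
force: [-0.0, -0.2, -1.5]
opening: 0.0615
```

>>> step_arm(rows=[[[-1,0,0,1,0,9,-4.2],[-1,0,0,1,0,9,-4.2],[-1,-1,1.2,0.5,0,9,-4.2],[-1,-2,2.5,0,0,0,0],[-1,-2,2.5,0,0,0,0],[-1,-2,2.5,0,0,0,0],[-1,-2,2.5,0,0,0,0],[-1,-2,2.5,0,0,0,0],[-1,-2,2.5,0,0,0,0],[-1,-2,2.5,0,0,0,0],[-1,-2,2.5,0,0,0,0],[-1,0,0,0,0,0,0]]])

```text
clock: 30.9
tool_pos: [0.4951, 0.3162, 0.1374]
orientation: [-88.6, 64.5, -88.4]
force: [-0.2, 0.3, -1.4]
opening: 0.0615
```

```bash
python3 st.py; python3 - <<'E'
from pl import *
for n in("top","side"):
    im=ctrl.snapshot(n); cv2.imwrite(f"pics/{n}5.png",im)
    H,S,V=cv2.split(cv2.cvtColor(im,cv2.COLOR_BGR2HSV)); m=(H>5)&(H<16)&(S>150)&(V>60)
    k,l,s,c=cv2.connectedComponentsWithStats(m.astype(np.uint8)); p=ctrl.camera_params(n)
    print(n,[(int(s[i,4]),c[i].round().tolist(),at(p,*c[i],.013).tolist()) for i in range(1,k) if s[i,4]>5])
E
```

```text
{'clock': 30.9, 'joint_pos': [0.959, 24.337, -14.701, -70.221, -73.628, -143.391], 'tool_pos': [0.495, 0.316, 0.137], 'orientation': [-88.633, 64.543, -88.444], 'force': [-0.159, 0.279, -1.42]}
top [(45, [442.0, 147.0], [0.7756, -0.3334]), (44, [454.0, 168.0], [0.722, -0.3634]), (203, [184.0, 252.0], [0.5012, 0.3047]), (6, [69.0, 405.0], [0.127, 0.5665])]
side [(39, [279.0, 182.0], [0.8174, -0.4258])]
```

```bash
python3 - <<'E'
from pl import *
a=cv2.resize(cv2.imread("pics/top5.png")[150:330,140:340],None,fx=2.2,fy=2.2,interpolation=cv2.INTER_CUBIC)
b=cv2.resize(cv2.imread("pics/side5.png")[180:340,200:380],None,fx=2,fy=2,interpolation=cv2.INTER_CUBIC)
c=cv2.resize(cv2.imread("pics/side4.png")[160:300,200:380],None,fx=2,fy=2,interpolation=cv2.INTER_CUBIC)
out=np.zeros((600,800,3),np.uint8); out[:396,:440]=a; out[:320,440:]=b; out[320:600,440:]=c
cv2.imwrite("pics/m8.png",out)
E
```

```text
(no output)
```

View pics/m8.png

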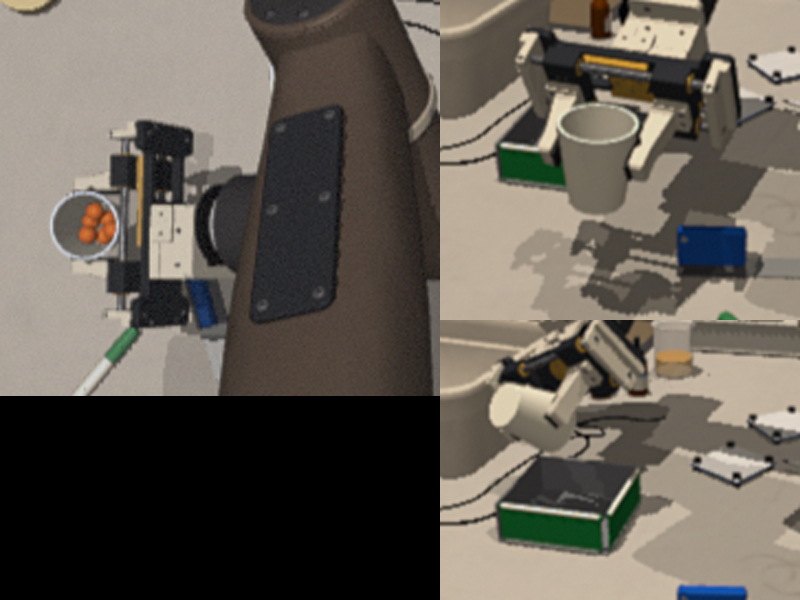

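The top view shows all six balls still in the cup at (95,225), so the pour failed. The cup may have swung about the jaw axis between the pads. I'll test that hypothesis against side4, where the cup spans about px (225–270, 192–223).

```bash
python3 - <<'E'
from pl import *
p=ctrl.camera_params("side"); Rt=Rof([-42.192,-51.716,35.218]); T=np.array([.667,.103,.112]); d=Rt.apply([0,1,0]); jaw=Rt.apply([0,0,1])
d0,z0=d_(110,25); R0=frame(d0,z0); up_tool=R0.inv().apply([0,0,1]); G=T-.053*d
print("d",d.round(2),"jaw",jaw.round(2),"m",Rt.apply(up_tool).round(2))
for be in range(-60,181,20):
    S=R.from_rotvec(np.radians(be)*jaw); m=S.apply(Rt.apply(up_tool)); a=np.cross(m,jaw);
    pts=[]
    for h,r in((-.05,.024),(.025,.0335)):
        for t in np.linspace(0,2*np.pi,24): pts.append(proj(p,G+h*m+r*(np.cos(t)*jaw+np.sin(t)*a)))
    pts=np.array(pts); print(be,m.round(2),"bbox",pts.min(0).round(),pts.max(0).round(),"foot",pts[:24].mean(0).round(),"rim",pts[24:].mean(0).round())
E
```

```text
d [ 0.    0.91 -0.42] jaw [-0.86  0.21  0.46] m [-0.46 -0.71 -0.54]
-60 [-0.41  0.23 -0.88] bbox [231. 182.] [267. 223.] foot [242. 185.] rim [253. 218.]
-40 [-0.49 -0.11 -0.87] bbox [227. 182.] [268. 225.] foot [236. 188.] rim [255. 216.]
-20 [-0.5  -0.44 -0.75] bbox [224. 184.] [268. 226.] foot [232. 193.] rim [257. 214.]
0 [-0.46 -0.71 -0.54] bbox [223. 189.] [267. 225.] foot [230. 200.] rim [258. 210.]
20 [-0.36 -0.9  -0.26] bbox [223. 192.] [267. 221.] foot [231. 208.] rim [258. 206.]
40 [-0.22 -0.98  0.05] bbox [225. 189.] [268. 226.] foot [234. 216.] rim [256. 203.]
60 [-0.05 -0.94  0.35] bbox [228. 188.] [267. 231.] foot [238. 222.] rim [254. 199.]
80 [ 0.13 -0.79  0.61] bbox [233. 189.] [266. 232.] foot [244. 227.] rim [251. 197.]
100 [ 0.29 -0.54  0.79] bbox [233. 192.] [263. 232.] foot [250. 229.] rim [248. 196.]
120 [ 0.41 -0.23  0.88] bbox [230. 191.] [266. 232.] foot [256. 229.] rim [245. 196.]
140 [0.49 0.11 0.87] bbox [229. 189.] [270. 232.] foot [261. 225.] rim [243. 198.]
160 [0.5  0.44 0.75] bbox [230. 188.] [272. 229.] foot [265. 220.] rim [241. 200.]
180 [0.46 0.71 0.54] bbox [230. 189.] [273. 224.] foot [266. 213.] rim [240. 204.]
```

The silhouette fits a cup swung 0–20° toward the gripper body, with the mouth facing the body and so blocked. Instead I'll tilt about the horizontal axis, which puts no gravity torque on the jaw axis.

```bash
python3 - <<'E'
from pl import *
o=ctrl.get_obs(); T=o['tool_pos']; q=o['joint_pos'].copy(); Rn=Rof(o['orientation'])
for hd in(75,90,105):
    d,z=d_(hd,25); R0=frame(d,z); ax=np.array([d[0],d[1],0])/np.hypot(d[0],d[1]); qq=q; C=np.array([.6367,.039,0]); mo=np.cross(ax,[0,0,1])*-1 # mouth direction for negative roll
    G=C-.052*mo+[0,0,.165]
    for a in(0,-30,-60,-90,-115):
        Rr=R.from_rotvec(np.radians(a)*ax)*R0; dd=Rr.apply([0,1,0]); qq,e=ik(G+.053*dd,Rr,qq); print(hd,a,qq.round(0),e.round(2),(G+.053*dd).round(3),dd.round(2),"m",Rr.apply(R0.inv().apply([0,0,1])).round(2))
    if hd==90: print("delta",(G+.053*d-T)*100,np.degrees((R0*Rn.inv()).as_rotvec()))
E
```

```text
75 0 [ -19.   35.    6.  -66.  -82. -152.] 0.0 [0.699 0.072 0.143] [ 0.23  0.88 -0.42] m [0. 0. 1.]
75 -30 [ -22.   32.   -3.  -75.  -73. -116.] 0.0 [0.71  0.069 0.146] [ 0.44  0.82 -0.37] m [-0.48  0.13  0.87]
75 -60 [-27.  34. -10. -88. -75. -76.] 0.0 [0.718 0.067 0.154] [ 0.59  0.78 -0.21] m [-0.84  0.22  0.5 ]
75 -90 [-31.  41. -12. -97. -85. -36.] 0.0 [0.721 0.066 0.165] [ 0.64  0.77 -0.  ] m [-0.97  0.26  0.  ]
75 -115 [ -32.   49.  -10. -100.  -96.   -8.] 0.0 [0.719 0.067 0.174] [0.6  0.78 0.18] m [-0.88  0.23 -0.42]
90 0 [ -15.   40.   16.  -61.  -93. -152.] 0.0 [0.689 0.087 0.143] [ 0.    0.91 -0.42] m [ 0. -0.  1.]
90 -30 [ -19.   37.    7.  -68.  -84. -118.] 0.0 [0.7   0.087 0.146] [ 0.21  0.91 -0.37] m [-0.5   0.    0.87]
90 -60 [-24.  38.   1. -79. -84. -81.] 0.0 [0.708 0.087 0.154] [ 0.37  0.91 -0.21] m [-0.87  0.    0.5 ]
90 -90 [-28.  44.  -1. -88. -92. -45.] 0.0 [0.711 0.087 0.165] [ 0.42  0.91 -0.  ] m [-1.  0.  0.]
90 -115 [ -28.   51.    1.  -93. -101.  -18.] 0.0 [0.709 0.087 0.174] [0.38 0.91 0.18] m [-0.91  0.   -0.42]
delta [ 19.18735883 -22.78013803   0.5562179 ] [ 0.5008911   0.64721727 -0.26171047]
105 0 [ -11.   45.   25.  -57. -104. -150.] 0.0 [0.674 0.099 0.143] [-0.23  0.88 -0.42] m [-0.  0.  1.]
105 -30 [ -15.   42.   17.  -63.  -96. -118.] 0.0 [0.685 0.102 0.146] [-0.03  0.93 -0.37] m [-0.48 -0.13  0.87]
105 -60 [-20.  43.  11. -73. -94. -84.] 0.0 [0.693 0.104 0.154] [ 0.12  0.97 -0.21] m [-0.84 -0.22  0.5 ]
105 -90 [ -23.   48.   10.  -82. -101.  -51.] 0.0 [0.696 0.105 0.165] [0.17 0.98 0.  ] m [-0.97 -0.26  0.  ]
105 -115 [ -24.   54.   12.  -87. -109.  -26.] 0.0 [0.694 0.104 0.174] [0.14 0.97 0.18] m [-0.88 -0.23 -0.42]
```

>>> step_arm(rows=[[[-1,1,-1.2,0,0.2,0.3,-0.3],[-1,2,-2.4,0,0.3,0.3,0],[-1,2,-2.4,0,0,0,0],[-1,2,-2.4,0.1,0,0,0],[-1,2,-2.4,0.1,0,0,0],[-1,2,-2.4,0.1,0,0,0],[-1,2,-2.4,0.1,0,0,0],[-1,2,-2.4,0.1,0,0,0],[-1,2,-2.4,0.1,0,0,0],[-1,1.5,-1.7,0,0,0,0],[-1,0.7,-0.7,0,0,0,0],[-1,0,0,0,0,0,0]]])

```text
clock: 32.5
tool_pos: [0.689, 0.0858, 0.142]
orientation: [-90.1, 65.0, -90.2]
force: [-0.6, 0.5, -1.3]
opening: 0.0617
```

>>> step_arm(rows=[[[-1,0,0,0,0,0,0],[-1,0.4,0,0.1,0,-10,0],[-1,0.4,0,0.1,0,-10,0],[-1,0.3,0,0.1,0,-10,0],[-1,0.3,0,0.2,0,-10,0],[-1,0.3,0,0.3,0,-10,0],[-1,0.2,0,0.3,0,-10,0],[-1,0.1,0,0.3,0,-8,0],[-1,0.1,0,0.2,0,-6,0],[-1,0.1,0,0.2,0,-6,0],[-1,0,0,0.2,0,-5,0],[-1,0,0,0.2,0,-5,0]]])

```text
clock: 34.0
tool_pos: [0.7104, 0.0875, 0.1653]
orientation: [0.1, -0.1, -25.0]
force: [0.4, 0.4, -2.3]
opening: 0.0616
```

>>> step_arm(rows=[[[-1,0,0,0.2,0,-5,0],[-1,0,0,0.2,0,-5,0],[-1,0,0,0.2,0,-5,0],[-1,0,0,0,0,0,0],[-1,0,0,0,0,0,0],[-1,0,0,0,0,0,0],[-1,0,0,0,0,0,0]]])

```text
clock: 34.88
tool_pos: [0.7107, 0.0869, 0.1712]
orientation: [6.5, -13.6, -25.7]
force: [-0.2, -0.1, -1.9]
opening: 0.0615
```

```bash
python3 st.py; python3 - <<'E'
from pl import *
for n in("top","side"):
    im=ctrl.snapshot(n); cv2.imwrite(f"pics/{n}6.png",im)
    H,S,V=cv2.split(cv2.cvtColor(im,cv2.COLOR_BGR2HSV)); m=(H>4)&(H<16)&(S>140)&(V>50)
    k,l,s,c=cv2.connectedComponentsWithStats(m.astype(np.uint8)); p=ctrl.camera_params(n)
    print(n,[(int(s[i,4]),c[i].round().tolist(),at(p,*c[i],.013).tolist()) for i in range(1,k) if s[i,4]>3])
E
```

```text
{'clock': 34.875, 'joint_pos': [-28.278, 48.235, -0.072, -91.186, -97.422, -28.348], 'tool_pos': [0.711, 0.087, 0.171], 'orientation': [6.504, -13.562, -25.737], 'force': [-0.244, -0.134, -1.86]}
top [(61, [442.0, 147.0], [0.7751, -0.3342]), (35, [452.0, 167.0], [0.725, -0.359]), (29, [290.0, 206.0], [0.6186, 0.0458]), (35, [271.0, 215.0], [0.5954, 0.0911]), (29, [298.0, 215.0], [0.5979, 0.0234]), (32, [314.0, 215.0], [0.5976, -0.0158]), (21, [283.0, 220.0], [0.5844, 0.0624]), (20, [291.0, 220.0], [0.5856, 0.0409]), (5, [64.0, 403.0], [0.1314, 0.5787]), (14, [70.0, 407.0], [0.1225, 0.5639])]
side [(9, [288.0, 246.0], [0.6072, -0.0177]), (16, [283.0, 253.0], [0.6039, 0.0221]), (11, [272.0, 254.0], [0.6263, 0.0353]), (19, [282.0, 263.0], [0.5871, 0.0642])]
```

All six balls are detected inside the tray. Next: right the cup and set it down on the left.

>>> step_arm(rows=[[[-1,0,0,-0.3,0,10,0],[-1,0,0,-0.4,0,10,0],[-1,-0.1,0,-0.4,0,10,0],[-1,-0.1,0,-0.3,0,10,0],[-1,-0.2,0,-0.3,0,10,0],[-1,-0.3,0,-0.3,0,10,0],[-1,-0.3,0,-0.2,0,10,0],[-1,-0.3,0,-0.2,0,10,0],[-1,-0.4,0,-0.2,0,10,0],[-1,-0.4,0,-0.1,0,10,0],[-1,-0.2,0,0,0,5,0],[-1,0,0,0,0,0,0]]])

```text
clock: 36.48
tool_pos: [0.6879, 0.0873, 0.1434]
orientation: [-90.0, 65.0, -90.0]
force: [-0.1, -0.4, -0.7]
opening: 0.0615
```

>>> step_arm(rows=[[[-1,-1.4,2.3,0,0,0,0],[-1,-2.5,4,0,0,0,0],[-1,-2.5,4,0,0,0,0],[-1,-2.5,4,0,0,0,0],[-1,-2.5,4,0,0,0,0],[-1,-2.5,4,0,0,0,0],[-1,-2.5,4,0,0,0,0],[-1,-1.5,2.4,-1,0,0,0],[-1,-1,1.5,-2,0,0,0],[-1,0,0,-3,0,0,0],[-1,0,0,-2,0,0,0],[-1,0,0,0,0,0,0]]])

```text
clock: 37.98
tool_pos: [0.4979, 0.3883, 0.0624]
orientation: [-90.2, 65.0, -90.3]
force: [-0.3, -0.4, -0.3]
opening: 0.0615
```

```bash
python3 st.py; python3 - <<'E'
from pl import *
o=ctrl.get_obs();d,z=d_(90,25);print(np.degrees((frame(d,z)*Rof(o['orientation']).inv()).as_rotvec()).round(1))
E
```

```text
{'clock': 37.975, 'joint_pos': [6.578, 32.509, -15.332, -77.093, -67.426, -136.33], 'tool_pos': [0.498, 0.388, 0.062], 'orientation': [-90.236, 64.975, -90.321], 'force': [-0.289, -0.436, -0.337]}
[ 0.  -0.1  0.1]
```

Lower to z = 0.027 with a small press, then release and back out along the tool axis.

>>> step_arm(rows=[[[-1,0,0,-1.5,0,0,0],[-1,0,0,-1,0,0,0],[-1,0,0,-0.6,0,0,0],[-1,0,0,-0.4,0,0,0],[-1,0,0,0,0,0,0],[-1,0,0,0,0,0,0]]])

```text
clock: 38.72
tool_pos: [0.4989, 0.3889, 0.029]
orientation: [-89.9, 65.0, -90.0]
force: [-1.3, -0.3, -1.1]
opening: 0.0616
```

>>> step_arm(rows=[[[-1,0,0,-0.2,0,0,0],[-1,0,0,0,0,0,0],[-1,0,0,0,0,0,0]]])

```text
clock: 39.1
tool_pos: [0.499, 0.3891, 0.0274]
orientation: [-89.9, 65.1, -90.0]
force: [0.2, -0.4, 3.9]
opening: 0.0617
```

>>> step_arm(rows=[[[1,0,0,0,0,0,0],[1,0,0,0,0,0,0],[1,0,0,0,0,0,0],[1,0,0,0,0,0,0],[1,0,-0.9,0.42,0,0,0],[1,0,-1.8,0.85,0,0,0],[1,0,-1.8,0.85,0,0,0],[1,0,-1.8,0.85,0,0,0],[1,0,-1.8,0.85,0,0,0],[1,0,-1.8,0.85,0,0,0],[1,0,-1,3,0,0,0],[1,0,0,5,0,0,0]]])

```text
clock: 40.6
tool_pos: [0.4984, 0.2783, 0.153]
orientation: [-90.6, 65.0, -90.7]
force: [1.1, 0.7, 0.1]
opening: 0.0879
```

```bash
python3 st.py; python3 - <<'E'
from pl import *
im=ctrl.snapshot("side"); cv2.imwrite("pics/side7.png",im); p=ctrl.camera_params("side")
print([np.round(proj(p,X)).tolist() for X in([.4985,.341,.075],[.4985,.341,0])])
o=ctrl.get_obs();q=o['joint_pos']
# lifter pose, try options
L=np.array([.42,.182]);hd=197.6
u=np.array([np.cos(np.radians(hd)),np.sin(np.radians(hd)),0]); v=np.array([-u[1],u[0],0])
def lift_pose(org,hdg,al,sg,gx=-.025,gz=.016):
    # lifter: forward u, pitch nose-down al ; tool y=-zl ; tool z=sg*yl ; tips at (gx, 0, gz) in lifter frame, T = tip+.034*d
    RL=R.from_euler('z',hdg,degrees=True)*R.from_euler('y',al,degrees=True)
    d=-RL.apply([0,0,1]); return np.array(org)+RL.apply([gx,0,gz])+.034*d, frame(d,sg*RL.apply([0,1,0]))
P1=np.array([.4996,-.1541]);P2=np.array([.4669,-.298])
for sg in(1,-1):
    qq=np.array([30,30,-30,-5,-30,-170 if sg<0 else 0.])
    best=None
    for s6 in(-160,-90,-20,50,120):
        x,e=ik(*lift_pose([*L,0],hd,0,sg),[30,20,-30,-2,-40,s6])
        if best is None or e<best[1]: best=(x,e)
    print("pick",sg,best[0].round(0),best[1].round(2))
    for nm,PC,f in(("P2",P2,-133.7),("P1",P1,-113.5)):
        uf=np.array([np.cos(np.radians(f)),np.sin(np.radians(f))]); 
        piv=np.array([*(PC+.039*uf),0]); org=np.array([*(PC+uf*(.015-.085)),.004]) # tip 15mm past centre
        x=best[0]
        for al in(0,20,40,60,80,95):
            # rigid rotation about pivot
            RR=R.from_rotvec(np.radians(al)*np.array([-uf[1],uf[0],0]))
            x,e=ik(*lift_pose(piv+RR.apply(org-piv),f,al,sg),x); print(nm,al,x.round(0),e.round(2))
E
```

```text
{'clock': 40.6, 'joint_pos': [-2.806, 23.623, -13.645, -68.152, -77.22, -144.865], 'tool_pos': [0.498, 0.278, 0.153], 'orientation': [-90.577, 64.989, -90.678], 'force': [1.054, 0.741, 0.142]}
[[261.0, 321.0], [263.0, 357.0]]
pick 1 [ 47.  17. -38.  -0. -35.  61.] 0.0
P2 0 [ -4.  24. -25.  -0. -41. 140.] 0.0
P2 20 [-19.  19. -18. -25. -47. 172.] 0.0
P2 40 [-27.  16. -14. -34. -55. 174.] 53.51
P2 60 [-38.  17.  -7. -43. -69. 174.] 125.34
P2 80 [-55.  29.   8. -57. -94. 174.] 187.9
P2 95 [ -66.   51.   26.  -74. -121.  174.] 162.68
P1 0 [ 14.  21. -30.  -0. -39. 143.] 0.0
P1 20 [ -2.  17. -22. -24. -47. 174.] 5.33
P1 40 [ -9.  13. -17. -32. -55. 174.] 54.04
P1 60 [-21.  15.  -9. -41. -70. 174.] 116.95
P1 80 [-40.  30.   8. -56. -99. 174.] 199.29
P1 95 [ -51.   54.   29.  -75. -127.  174.] 175.75
pick -1 [  47.   17.  -38.    0.  -35. -119.] 0.0
P2 0 [ -4.  24. -25.   0. -41. -40.] 0.0
P2 20 [-19.  19. -18. -25. -47.  -8.] 0.0
P2 40 [-39.  21. -11. -46. -63.  19.] 0.0
P2 60 [-55.  30.  -7. -59. -81.  37.] 0.0
P2 80 [-66.  42.  -1. -67. -99.  47.] 0.0
P2 95 [ -71.   52.    3.  -72. -111.   51.] 0.0
P1 0 [ 14.  21. -30.   0. -39. -37.] 0.0
P1 20 [ -3.  17. -21. -26. -48.  -3.] 0.0
P1 40 [-24.  20. -13. -45. -65.  23.] 0.0
P1 60 [-40.  30.  -7. -57. -84.  39.] 0.0
P1 80 [ -50.   42.   -1.  -64. -101.   48.] 0.0
P1 95 [ -54.   52.    3.  -69. -114.   52.] 0.0
```

```bash
cat >> pl.py <<'E'
def lift_pose(org,hdg,al,sg=-1,gx=-.025,gz=.016):
    RL=R.from_euler('z',hdg,degrees=True)*R.from_euler('y',al,degrees=True)
    d=-RL.apply([0,0,1]); return np.array(org)+RL.apply([gx,0,gz])+.034*d, frame(d,sg*RL.apply([0,1,0]))
def show(r): 
    for x in r[0]: print([float(v) for v in x])
    print("max rot",r[1])
E
python3 - <<'E'
from pl import *
o=ctrl.get_obs();q=o['joint_pos'];T=o['tool_pos']
t,Rr=lift_pose([.42,.182,.16],197.6,0); x,e=ik(t,Rr,[47,10,-20,0,-60,-119]); print(t,x.round(0),e)
show(rows(q,x,16,1,(t-T)*100))
E
```

```text
[0.44382977 0.18955925 0.142     ] [  47.    5.  -27.    0.  -58. -119.] 2.7755575615628914e-13
[1.0, -0.36, -0.56, -0.12, -4.0, -2.1, 5.5]
[1.0, -0.36, -0.56, -0.12, -3.9, -2.4, 5.6]
[1.0, -0.36, -0.56, -0.12, -3.7, -2.6, 5.7]
[1.0, -0.36, -0.56, -0.12, -3.5, -2.8, 5.8]
[1.0, -0.36, -0.56, -0.12, -3.3, -2.9, 5.9]
[1.0, -0.36, -0.56, -0.12, -3.1, -3.1, 6.0]
[1.0, -0.36, -0.56, -0.12, -2.9, -3.2, 6.1]
[1.0, -0.36, -0.56, -0.12, -2.7, -3.3, 6.2]
[1.0, -0.36, -0.56, -0.12, -2.6, -3.4, 6.3]
[1.0, -0.36, -0.56, -0.12, -2.4, -3.5, 6.4]
[1.0, -0.36, -0.56, -0.12, -2.2, -3.5, 6.5]
[1.0, -0.36, -0.56, -0.12, -2.0, -3.6, 6.6]
[1.0, -0.36, -0.56, -0.12, -1.9, -3.6, 6.7]
[1.0, -0.36, -0.56, -0.12, -1.7, -3.6, 6.8]
[1.0, -0.36, -0.56, -0.12, -1.6, -3.6, 6.9]
[1.0, -0.36, -0.56, -0.12, -1.5, -3.6, 6.9]
max rot 7.965168718705848
```

>>> step_arm(rows=[[[1,-0.4,-0.6,0.3,-4.0,-2.1,5.5],[1,-0.4,-0.6,0.3,-3.9,-2.4,5.6],[1,-0.4,-0.6,0.3,-3.7,-2.6,5.7],[1,-0.4,-0.6,0.3,-3.5,-2.8,5.8],[1,-0.4,-0.6,0.3,-3.3,-2.9,5.9],[1,-0.4,-0.6,0.3,-3.1,-3.1,6.0],[1,-0.4,-0.6,0.2,-2.9,-3.2,6.1],[1,-0.4,-0.6,0,-2.7,-3.3,6.2],[1,-0.4,-0.6,0,-2.6,-3.4,6.3],[1,-0.4,-0.6,0,-2.4,-3.5,6.4],[1,-0.4,-0.6,0,-2.2,-3.5,6.5],[1,-0.4,-0.6,0,-2.0,-3.6,6.6]]])

```text
clock: 42.15
tool_pos: [0.4508, 0.2071, 0.1738]
orientation: [-82.5, 13.9, -9.2]
force: [0.3, -1.0, -0.7]
opening: 0.0874
```

>>> step_arm(rows=[[[1,-0.3,-0.5,0,-1.9,-3.6,6.7],[1,-0.3,-0.5,0,-1.7,-3.6,6.8],[1,0,-0.5,0,-1.6,-3.6,6.9],[1,0,0,0,-1.5,-3.6,6.9],[1,0,0,0,0,0,0],[1,0,0,0,0,0,0]]])

```text
clock: 42.9
tool_pos: [0.4448, 0.1927, 0.1738]
orientation: [-90.0, 0.2, 17.0]
force: [0.3, -0.0, -0.1]
opening: 0.0878
```

```bash
python3 st.py; python3 - <<'E'
from pl import *
w=ctrl.snapshot("wrist"); p=ctrl.camera_params("wrist"); cv2.imwrite("pics/w8.png",w)
H,S,V=cv2.split(cv2.cvtColor(w,cv2.COLOR_BGR2HSV)); m=((H>100)&(H<125)&(S>150)&(V>50)).astype(np.uint8)
k,l,s,c=cv2.connectedComponentsWithStats(m)
for i in range(1,k):
    if s[i,4]>200:
        cn,_=cv2.findContours((l==i).astype(np.uint8),0,2); h=cv2.convexHull(cn[0])[:,0]
        h=cv2.approxPolyDP(h,2.5,True)[:,0]
        print(s[i],c[i]); print([(pt.tolist(),at(p,*pt,.045,True).tolist(),at(p,*pt,.005,True).tolist()) for pt in h])
im=ctrl.snapshot("top"); cv2.imwrite("pics/top8.png",im)
E
```

```text
{'clock': 42.9, 'joint_pos': [46.651, 3.306, -23.972, -0.103, -62.879, -119.641], 'tool_pos': [0.445, 0.193, 0.174], 'orientation': [-89.998, 0.182, 16.963], 'force': [0.297, -0.031, -0.088]}
[ 306  154   16   74 1085] [314.01198157 190.26820276]
[([319, 154], [0.3896, 0.1766], [0.3921, 0.1774]), ([321, 225], [0.4496, 0.1968], [0.4596, 0.2001]), ([310, 227], [0.4543, 0.1879], [0.4648, 0.1901]), ([306, 160], [0.3979, 0.1674], [0.4013, 0.1671]), ([310, 154], [0.3919, 0.1692], [0.3946, 0.1691])]
```

>>> step_arm(rows=[[[1,-0.2,-0.2,-4,0,0,0],[1,-0.2,-0.2,-4,0,0,0.3],[1,-0.1,0,-4,0,0,0],[1,0,0,-4,0,0,0],[1,0,0,-2,0,0,0],[1,0,0,-1.2,0,0,0],[1,0,0,0,0,0,0],[-1,0,0,0,0,0,0],[-1,0,0,0,0,0,0],[-1,0,0,0,0,0,0],[-1,0,0,0,0,0,0],[-1,0,0,0,0,0,0]]])

```text
clock: 44.5
tool_pos: [0.4398, 0.1889, -0.0184]
orientation: [-90.0, 0.1, 17.4]
force: [-0.7, 0.7, 0.2]
opening: 0.0431
```

```bash
python3 st.py; python3 - <<'E'
from pl import *
print(ctrl.get_obs()['opening'])
im=cv2.imread("pics/top8.png"); p=ctrl.camera_params("top")
# plates: find dark standoffs near the plates, disturbances check
g=cv2.cvtColor(im,cv2.COLOR_BGR2GRAY); m=(g<60).astype(np.uint8); m[:220]=0;m[325:]=0;m[:,:335]=0;m[:,470:]=0
k,l,s,c=cv2.connectedComponentsWithStats(m); print([(int(s[i,4]),c[i].round(1).tolist(),at(p,*c[i],.017).tolist()) for i in range(1,k) if 3<s[i,4]<60])
E
```

```text
{'clock': 44.5, 'joint_pos': [46.833, 16.839, -38.213, -0.072, -35.085, -119.391], 'tool_pos': [0.44, 0.189, -0.018], 'orientation': [-90.032, 0.14, 17.384], 'force': [-0.731, 0.694, 0.219]}
0.043138409377371685
[(9, [362.7, 237.1], [0.5444, -0.1364]), (8, [387.1, 248.1], [0.5182, -0.1969]), (10, [427.5, 250.2], [0.5147, -0.2965]), (7, [351.9, 261.7], [0.4833, -0.1104]), (9, [408.8, 269.3], [0.4669, -0.2505]), (9, [446.7, 269.1], [0.469, -0.3437]), (9, [376.0, 273.0], [0.4566, -0.17]), (10, [428.2, 288.1], [0.4218, -0.2983])]
```

>>> step_arm(rows=[[[-1,0,0,0,0,0,0],[-1,0,0,0,0,0,0],[-1,0,0,0,0,0,0],[-1,0,0,0,0,0,0],[-1,0,0,0,0,0,0]]])

```text
clock: 45.12
tool_pos: [0.4397, 0.1888, -0.0186]
orientation: [-90.0, 0.2, 17.4]
force: [0.1, -1.5, -0.5]
opening: 0.0139
```

>>> step_arm(rows=[[[-0.3,0,0,0,0,0,0],[-0.3,0,0,0,0,0,0],[-0.3,0,0,1.1,0,0,0],[-0.3,0,0,0,0,0,0],[-1,0,0,0,0,0,0],[-1,0,0,0,0,0,0],[-1,0,0,0,0,0,0],[-1,0,0,0,0,0,0]]])

```text
clock: 46.12
tool_pos: [0.4396, 0.1887, -0.0076]
orientation: [-90.0, 0.2, 17.4]
force: [0.0, 0.5, -0.3]
opening: 0.0137
```

```bash
python3 - <<'E'
from pl import *
o=ctrl.get_obs();T=o['tool_pos'];q=o['joint_pos'];print(T,o['opening'],o['orientation'])
f=-133.9;uf=np.array([np.cos(np.radians(f)),np.sin(np.radians(f))]);PC=np.array([.4681,-.2973])+[.0029,-.0028]
lp=lambda org,al=0,hd=f:lift_pose(org,hd,al,-1,-.025,.027)
org=np.array([*(PC-uf*.137),.06]); t,Rr=lp(org); print("above pre",t,(t-T)*100,np.degrees((Rr*Rof(o['orientation']).inv()).as_rotvec()),ik(t,Rr,[-4,15,-20,0,-55,-40])[0].round(0))
# lifter yaw actual = yaw+180
E
```

```text
[ 0.43963291  0.18872769 -0.00764127] 0.013700537979488213 [-90.04970555   0.17189281  17.38028411]
above pre [ 0.5833311  -0.18337072  0.053     ] [ 14.36981911 -37.20984074   6.06412722] [ 0.13409839 -0.12130245 28.71961779] [  1.  22. -18.   0. -51. -45.]
```

>>> step_arm(rows=[[[-1,0,0,2,0,0,0],[-1,0,0,4,0,0,0],[-1,0.6,-1.6,4,0,0,1.2],[-1,1.6,-4.2,2,0,0,3.2],[-1,1.8,-4.7,0,0,0,3.6],[-1,1.8,-4.7,0,0,0,3.6],[-1,1.8,-4.7,0,0,0,3.6],[-1,1.8,-4.7,0,0,0,3.6],[-1,1.8,-4.7,0,0,0,3.6],[-1,1.6,-4,0,0,0,3.2],[-1,1,-2.6,0,0,0,2],[-1,0.5,-1.2,0,0,0,1.1]]])

```text
clock: 47.62
tool_pos: [0.5825, -0.1837, 0.1114]
orientation: [-90.0, 0.2, 46.0]
force: [-0.5, 0.3, -2.3]
opening: 0.014
```

>>> step_arm(rows=[[[-1,0,0,-2,0,0,0],[-1,0,0,-2,0,0,0],[-1,0,0,-2,0,0,0],[-1,0,0,0,0,0,0],[-1,0,0,0,0,0,0]]])

```text
clock: 48.25
tool_pos: [0.5831, -0.1822, 0.0529]
orientation: [-90.1, 0.2, 46.1]
force: [-0.2, -0.5, -0.3]
opening: 0.0139
```

```bash
python3 - <<'E'
from pl import *
o=ctrl.get_obs();T=o['tool_pos'];q=o['joint_pos'];print(T,o['opening'],o['orientation'].round(2),o['force'])
f=-133.9
t,Rr=lift_pose([.4710+.0950,-.3001+.0987,.06],f,0,-1,-.025,.027); print((t-T)*100,np.degrees((Rr*Rof(o['orientation']).inv()).as_rotvec()))
w=ctrl.snapshot("wrist"); cv2.imwrite("pics/w9.png",w); p=ctrl.camera_params("wrist")
im=ctrl.snapshot("top"); cv2.imwrite("pics/top9.png",im); pt=ctrl.camera_params("top")
g=cv2.cvtColor(im,cv2.COLOR_BGR2GRAY); m=(g<60).astype(np.uint8); m[:220]=0;m[325:]=0;m[:,:335]=0;m[:,470:]=0
k,l,s,c=cv2.connectedComponentsWithStats(m); print([(int(s[i,4]),c[i].round(1).tolist(),at(pt,*c[i],.017).tolist()) for i in range(1,k) if 3<s[i,4]<60])
# where blade tip/plate standoffs should appear in wrist view
uf=np.array([np.cos(np.radians(f)),np.sin(np.radians(f))]);org=np.array([*(T[:2]+.025*uf),T[2]+.034-.027]); v=np.array([-uf[1],uf[0]])
print("blade tip pred",[np.round(proj(p,[*(org[:2]+.085*uf+a*v),org[2]+.002],True)).tolist() for a in(-.015,.015)])
for X in([.5147,-.2965],[.4669,-.2505],[.469,-.3437],[.4218,-.2983]): print("standoff",np.round(proj(p,[*X,.017],True)))
H,S,V=cv2.split(cv2.cvtColor(w,cv2.COLOR_BGR2HSV)); mm=(V<40).astype(np.uint8)
k,l,s,c=cv2.connectedComponentsWithStats(mm); print("dark",[(int(s[i,4]),c[i].round(1).tolist(),at(p,*c[i],.017,True).tolist()) for i in range(1,k) if 40<s[i,4]<900])
E
```

```text
[ 0.58305874 -0.18222799  0.05290458] 0.013856632589819463 [-90.06   0.16  46.09] [-0.15457839 -0.54882411 -0.28664757]
[ 0.02763076 -0.11582281  0.00954159] [ 0.15265937 -0.06555298  0.00642379]
[(5, [336.4, 220.4], [0.5848, -0.071]), (13, [386.6, 248.4], [0.5176, -0.1957]), (14, [427.5, 250.3], [0.5145, -0.2965]), (6, [370.3, 254.7], [0.5014, -0.1557]), (11, [351.5, 261.4], [0.4842, -0.1094]), (7, [409.0, 269.3], [0.467, -0.251]), (9, [446.7, 269.1], [0.469, -0.3437]), (9, [376.0, 273.0], [0.4566, -0.17]), (8, [428.1, 288.1], [0.4217, -0.2981])]
blade tip pred [[350.0, 67.0], [288.0, 67.0]]
standoff [270.  49.]
standoff [379.  49.]
standoff [272. -44.]
standoff [375. -44.]
dark [(368, [632.1, 39.0], [0.2804, -0.1355]), (251, [267.0, 51.0], [0.5167, -0.2966]), (50, [486.6, 110.9], [0.4385, -0.1759]), (55, [463.2, 136.0], [0.4626, -0.1743]), (257, [375.3, 168.3], [0.5198, -0.1975]), (157, [54.6, 202.1], [0.7007, -0.3485]), (230, [3.7, 226.2], [0.7622, -0.3829]), (221, [491.0, 228.8], [0.4864, -0.1118]), (238, [404.9, 260.6], [0.5459, -0.138]), (98, [55.7, 270.0], [0.748, -0.3173]), (48, [288.0, 274.5], [0.609, -0.1852]), (41, [341.6, 273.8], [0.5828, -0.1608]), (465, [339.6, 309.8], [0.6022, -0.1417]), (480, [297.5, 310.4], [0.6235, -0.1617]), (119, [3.6, 299.1], [0.8303, -0.3512]), (94, [72.3, 318.6], [0.7746, -0.2821]), (69, [576.3, 317.7], [0.4671, 0.0142]), (46, [531.0, 321.9], [0.5025, -0.0209]), (41, [322.6, 332.5], [0.6234, -0.1365]), (174, [295.1, 369.4], [0.6615, -0.1268]), (177, [341.9, 369.4], [0.636, -0.1023])]
```

```bash
python3 - <<'E'
from pl import *
w=cv2.imread("pics/w9.png").astype(int); 
print("row100",w[97:103,270:370:4].mean(0).round()[:, :].sum(1).astype(int)//3)
print("blue-red row100",(w[97:103,270:370:4,0]-w[97:103,270:370:4,2]).mean(0).round().astype(int))
print("col319 y30-130",(w[30:150:4,314:324].mean(1).sum(1)//3).astype(int)); print("b-r",(w[30:150:4,314:324,0]-w[30:150:4,314:324,2]).mean(1).round().astype(int))
a=cv2.resize(w[0:240,200:520].astype(np.uint8),None,fx=2.5,fy=2.5); cv2.imwrite("pics/m9.png",a)
E
```

```text
row100 [119 121 120 119 119 123 126 124 122 123 124 121 122 126 124 122 125 124
 126 125 118 120 119 119 119]
blue-red row100 [-16 -16 -16 -16 -16  -6  -8  -8  -8  -7  -6  -5  -6  -7  -7  -5  -7  -6
  -7  -8 -15 -16 -16 -16 -16]
col319 y30-130 [244 245 206 158 159 160 160 160  60 107 127 126 125 124 124 124 123 124
 122 122 122 123 122 123 121 121 119 120 118 119]
b-r [  0   0  -4 -11 -10 -10 -10 -10  12 -15  -6  -6  -7  -7  -7  -6  -7  -7
  -6  -7  -7  -8  -7  -7  -6  -7  -8  -8  -7  -8]
```

The b−r contrast confirms the held blade: x 289–348 and tip at y≈69, against 67 predicted. Next: descend, then insert under plate 2.

>>> step_arm(rows=[[[-1,0,0,-2,0,0,0],[-1,0,0,-2,0,0,0],[-1,0,0,-1.2,0,0,0],[-1,0,0,-0.6,0,0,0],[-1,0,0,0,0,0,0],[-1,0,0,0,0,0,0]]])

```text
clock: 49.1
tool_pos: [0.5833, -0.1822, -0.0049]
orientation: [-90.1, 0.1, 46.1]
force: [-0.7, 0.4, -1.0]
opening: 0.0139
```

>>> step_arm(rows=[[[-1,-0.4,-0.4,0,0,0,0],[-1,-0.7,-0.7,0,0,0,0],[-1,-0.7,-0.7,0,0,0,0],[-1,0,0,0,0,0,0]]])

```text
clock: 49.6
tool_pos: [0.5639, -0.2009, -0.0054]
orientation: [-90.0, 0.2, 46.0]
force: [1.0, -0.3, -1.1]
opening: 0.0138
```

>>> step_arm(rows=[[[-1,-0.7,-0.75,0,0,0,0],[-1,-0.7,-0.75,0,0,0,0],[-1,-0.7,-0.75,0,0,0,0],[-1,-0.75,-0.75,0,0,0,0],[-1,0,0,0,0,0,0]]])

```text
clock: 50.22
tool_pos: [0.5355, -0.2308, -0.0055]
orientation: [-90.0, 0.2, 46.0]
force: [0.2, -0.1, -1.9]
opening: 0.0138
```

```bash
cat > flip.py <<'E'
from pl import *
import sys
# usage: f gz angles...  pivot = far standoff bottom
def plan(PC,f,angs,zero=False):
    o=ctrl.get_obs();T=o['tool_pos'];Rn=Rof(o['orientation']);q=o['joint_pos']
    uf=np.array([np.cos(np.radians(f)),np.sin(np.radians(f)),0]); v=np.array([-uf[1],uf[0],0]); piv=np.array([*PC,0])+.039*uf
    # lifter base pose now -> contact lift 4mm minus current base z
    base=T[2]+.034-.027; T0=T+[0,0,.004-base]; print("base",base,"T->",T0)
    pT,pR,q0=T,Rn,q
    for al in angs:
        RR=R.from_rotvec(np.radians(al)*v); t=piv+RR.apply(T0-piv); r=RR*Rn
        q1,e=ik(t,r,q0); print(al,"d",((t-pT)*100).round(2).tolist(),"rot",np.degrees((r*pR.inv()).as_rotvec()).round(2).tolist(),"dq",np.abs(q1-q0).max().round(1),"T",t.round(3).tolist(),e.round(2),q1.round(0).tolist()); pT,pR,q0=t,r,q1
E
python3 - <<'E'
from flip import *
print(ctrl.get_obs()['force'])
plan([.4681,-.2973],-133.9,[0,8,16,24,32,40,48,56,64,72,80,88])
im=ctrl.snapshot("top"); pt=ctrl.camera_params("top")
g=cv2.cvtColor(im,cv2.COLOR_BGR2GRAY); m=(g<60).astype(np.uint8); m[:220]=0;m[325:]=0;m[:,:335]=0;m[:,470:]=0
k,l,s,c=cv2.connectedComponentsWithStats(m); print([(int(s[i,4]),at(pt,*c[i],.017).tolist()) for i in range(1,k) if 3<s[i,4]<60])
E
```

```text
[ 0.19476557 -0.07644388 -1.92540333]
base 0.0014836916474901644 T-> [ 0.53552506 -0.2307731  -0.003     ]
0 d [0.0, 0.0, 0.25] rot [0.0, 0.0, 0.0] dq 0.3 T [0.536, -0.231, -0.003] 0.0 [-4.0, 23.0, -24.0, 0.0, -43.0, -40.0]
8 d [-0.06, -0.06, 1.86] rot [5.76, -5.55, -0.0] dq 12.0 T [0.535, -0.231, 0.016] 0.0 [-9.0, 21.0, -22.0, -9.0, -43.0, -28.0]
16 d [-0.24, -0.25, 1.83] rot [5.76, -5.55, 0.0] dq 12.8 T [0.533, -0.234, 0.034] 0.0 [-16.0, 19.0, -19.0, -20.0, -46.0, -15.0]
24 d [-0.42, -0.43, 1.77] rot [5.76, -5.55, 0.0] dq 12.5 T [0.528, -0.238, 0.052] 0.0 [-23.0, 19.0, -16.0, -29.0, -51.0, -3.0]
32 d [-0.58, -0.6, 1.67] rot [5.76, -5.55, -0.0] dq 11.4 T [0.523, -0.244, 0.068] 0.0 [-31.0, 19.0, -13.0, -38.0, -56.0, 9.0]
40 d [-0.74, -0.77, 1.53] rot [5.76, -5.55, -0.0] dq 9.8 T [0.515, -0.252, 0.084] 0.0 [-39.0, 21.0, -11.0, -46.0, -63.0, 18.0]
48 d [-0.88, -0.91, 1.37] rot [5.76, -5.55, 0.0] dq 8.2 T [0.506, -0.261, 0.097] 0.0 [-46.0, 24.0, -9.0, -52.0, -71.0, 27.0]
56 d [-1.0, -1.04, 1.18] rot [5.76, -5.55, -0.0] dq 7.4 T [0.496, -0.271, 0.109] 0.0 [-53.0, 27.0, -7.0, -57.0, -78.0, 33.0]
64 d [-1.11, -1.15, 0.97] rot [5.76, -5.55, -0.0] dq 7.3 T [0.485, -0.283, 0.119] 0.0 [-58.0, 32.0, -5.0, -61.0, -85.0, 39.0]
72 d [-1.19, -1.23, 0.74] rot [5.76, -5.55, 0.0] dq 7.1 T [0.473, -0.295, 0.126] 0.0 [-63.0, 36.0, -3.0, -64.0, -92.0, 43.0]
80 d [-1.25, -1.3, 0.49] rot [5.76, -5.55, -0.0] dq 6.8 T [0.461, -0.308, 0.131] 0.0 [-67.0, 42.0, -1.0, -67.0, -99.0, 46.0]
88 d [-1.28, -1.33, 0.24] rot [5.76, -5.55, 0.0] dq 6.6 T [0.448, -0.322, 0.134] 0.0 [-69.0, 47.0, 1.0, -70.0, -106.0, 49.0]
[(54, [0.5847, -0.3536]), (8, [0.5769, -0.3749]), (4, [0.5505, -0.2972]), (6, [0.551, -0.3143]), (14, [0.4672, -0.2505]), (10, [0.4692, -0.3433]), (15, [0.4577, -0.1703]), (8, [0.4217, -0.2981]), (5, [0.3896, -0.0722]), (6, [0.3542, -0.0854])]
```

>>> step_arm(rows=[[[-1,0,0,0.25,0,0,0],[-1,0,0,0.95,2.9,-2.8,0],[-1,-0.05,-0.05,0.9,2.9,-2.8,0],[-1,-0.1,-0.1,0.9,2.9,-2.8,0],[-1,-0.15,-0.15,0.9,2.9,-2.8,0],[-1,-0.2,-0.2,0.9,2.9,-2.8,0],[-1,-0.2,-0.25,0.9,2.9,-2.8,0],[-1,-0.3,-0.3,0.85,2.9,-2.8,0],[-1,-0.3,-0.3,0.8,2.9,-2.8,0],[-1,-0.35,-0.35,0.8,2.9,-2.8,0],[-1,-0.4,-0.4,0.75,2.9,-2.8,0],[-1,0,0,0,0,0,0]]])

```text
clock: 51.78
tool_pos: [0.5151, -0.2526, 0.083]
orientation: [-90.0, -40.1, 45.9]
force: [0.1, 0.5, -2.1]
opening: 0.0138
```

```bash
python3 st.py; python3 - <<'E'
from pl import *
im=ctrl.snapshot("side"); cv2.imwrite("pics/side10.png",im); cv2.imwrite("pics/top10.png",ctrl.snapshot("top")); cv2.imwrite("pics/w10.png",ctrl.snapshot("wrist"))
o=ctrl.get_obs();Rn=Rof(o['orientation']); print("d",Rn.apply([0,1,0]).round(3),"jaw",Rn.apply([0,0,1]).round(3),o['opening'])
E
```

```text
{'clock': 51.775, 'joint_pos': [-39.425, 20.994, -10.876, -45.97, -63.346, 18.79], 'tool_pos': [0.515, -0.253, 0.083], 'orientation': [-90.047, -40.148, 45.932], 'force': [0.12, 0.451, -2.064]}
d [ 0.448  0.463 -0.765] jaw [-0.72   0.694 -0.002] 0.013889900895991741
```

>>> step_arm(rows=[[[-1,-0.45,-0.45,0.7,2.9,-2.8,0],[-1,-0.45,-0.45,0.65,2.9,-2.8,0],[-1,-0.5,-0.5,0.6,2.9,-2.8,0],[-1,-0.5,-0.55,0.6,2.9,-2.8,0],[-1,-0.55,-0.55,0.5,2.9,-2.8,0],[-1,-0.55,-0.6,0.45,2.9,-2.8,0],[-1,-0.6,-0.6,0.4,2.9,-2.8,0],[-1,-0.6,-0.6,0.35,2.9,-2.8,0],[-1,-0.6,-0.65,0.3,2.9,-2.8,0],[-1,-0.6,-0.65,0.2,2.9,-2.8,0],[-1,-0.65,-0.65,0.15,2.9,-2.8,0],[-1,-0.65,-0.65,0.1,2.9,-2.8,0]]])

```text
clock: 53.42
tool_pos: [0.4492, -0.3197, 0.1332]
orientation: [-92.8, -88.5, 48.9]
force: [0.4, -0.1, -2.4]
opening: 0.0136
```

>>> step_arm(rows=[[[-1,0,0,0,0,0,0],[-1,0,0,0,0,0,0],[-1,0,0,0,0,0,0]]])

```text
clock: 53.8
tool_pos: [0.4493, -0.3198, 0.1342]
orientation: [-96.3, -88.4, 52.4]
force: [0.3, -0.4, -1.8]
opening: 0.0139
```

```bash
python3 st.py; cat > pb.py <<'E'
from pl import *
def blue(name,fish=False,z=.0115):
    im=ctrl.snapshot(name); p=ctrl.camera_params(name)
    H,S,V=cv2.split(cv2.cvtColor(im,cv2.COLOR_BGR2HSV)); m=((H>95)&(H<130)&(S>80)&(V>40)).astype(np.uint8)
    k,l,s,c=cv2.connectedComponentsWithStats(m)
    for i in range(1,k):
        if s[i,4]>60: print(name,s[i].tolist(),c[i].round(1).tolist(),at(p,*c[i],z,fish).tolist())
    return im
E
python3 - <<'E'
from pb import *
import time
t=int(ctrl.get_obs()['clock']*10)
for n in("top","side","wrist"): cv2.imwrite(f"pics/{n}_{t}.png",blue(n,n=="wrist"))
print(t)
E
```

```text
{'clock': 53.8, 'joint_pos': [-69.317, 47.528, 1.337, -70.039, -106.042, 49.566], 'tool_pos': [0.449, -0.32, 0.134], 'orientation': [-96.341, -88.403, 52.381], 'force': [0.305, -0.433, -1.787]}
top [570, 244, 41, 17, 418] [589.8, 252.0] [0.5173, -0.7006]
top [431, 278, 40, 24, 354] [450.8, 290.0] [0.4179, -0.3552]
top [45, 408, 18, 24, 180] [53.6, 417.1] [0.098, 0.6032]
side [381, 154, 21, 61, 567] [391.6, 186.6] [0.4555, -0.51]
side [90, 279, 70, 43, 830] [126.7, 305.0] [0.8043, 0.3109]
wrist [416, 79, 27, 4, 83] [429.1, 80.2] [0.447, -0.2029]
wrist [98, 125, 24, 7, 109] [108.6, 127.8] [1.1724, -0.244]
wrist [213, 171, 214, 5, 533] [317.0, 173.2] [-0.0454, -0.8294]
wrist [301, 188, 36, 143, 4723] [318.5, 259.9] [0.2161, -0.5617]
538
```

```bash
python3 - <<'E'
from pl import *
o=ctrl.get_obs();T=o['tool_pos'];Rn=Rof(o['orientation'])
# lifter frame from tool: zl=-y_t, yl=-z_t, xl=yl x zl
yt=Rn.apply([0,1,0]);zt=Rn.apply([0,0,1]);zl=-yt;yl=-zt;xl=np.cross(yl,zl);org=T-.034*yt-(-.025*xl+.027*zl)
print("xl",xl.round(2),"zl",zl.round(2),"org",org.round(3))
for n,f in(("side",0),("top",0),("wrist",1)):
    p=ctrl.camera_params(n); pr=lambda X:np.round(proj(p,X,f)).astype(int)
    g=np.array([pr(org+a*xl+b*yl+c*zl) for a in(-.04,.026) for b in(-.007,.007) for c in(.005,.045)]); print(n,"grip bbox",g.min(0),g.max(0))
    uf=np.array([-.693,-.72]);v=np.array([.72,-.693]);c=np.array([.4681,-.2973])+.0795*uf
    g=np.array([pr([*(c+a*uf+b*v),.011]) for a in(-.04,.04) for b in(-.04,.04)]); print(n,"flat plate",g.min(0),g.max(0))
    c0=np.array([.4681,-.2973])+.039*uf
    g=np.array([pr([*(c0+a*uf+b*v),h]) for a in(.006,.011) for b in(-.04,.04) for h in(0,.08)]); print(n,"standing plate",g.min(0),g.max(0))
E
```

```text
xl [-0.02 -0.02 -1.  ] zl [-0.69 -0.72  0.03] org [ 0.444 -0.325  0.109]
side grip bbox [385 159] [401 185]
side flat plate [376 199] [415 213]
side standing plate [378 181] [397 217]
top grip bbox [446 279] [471 296]
top flat plate [428 269] [473 315]
top standing plate [428 270] [461 296]
wrist grip bbox [301 188] [337 350]
wrist flat plate [191 -13] [461  47]
wrist standing plate [239  19] [408 184]
```

The side view's blue blob (381–402 × 154–215) is too narrow for a flat plate, so plate 2 stands on edge. I'll push it on past vertical.

```bash
cat >> flip.py <<'E'
def more(PC,f,angs):
    o=ctrl.get_obs();T=o['tool_pos'];Rn=Rof(o['orientation']);q0=o['joint_pos']
    uf=np.array([np.cos(np.radians(f)),np.sin(np.radians(f)),0]); v=np.array([-uf[1],uf[0],0]); piv=np.array([*PC,0])+.04*uf; pT,pR=T,Rn
    for al in angs:
        RR=R.from_rotvec(np.radians(al)*v); t=piv+RR.apply(T-piv); r=RR*Rn; q1,e=ik(t,r,q0)
        print(al,"d",((t-pT)*100).round(2).tolist(),"rot",np.degrees((r*pR.inv()).as_rotvec()).round(2).tolist(),"dq",np.abs(q1-q0).max().round(1),e.round(2),q1.round(0).tolist()); pT,pR,q0=t,r,q1
E
python3 - <<'E'
from flip import *
more([.4681,-.2973],-133.9,[4,8,12,16,20])
E
```

```text
4 d [-0.65, -0.68, 0.04] rot [2.88, -2.77, 0.0] dq 3.2 0.0 [-70.0, 50.0, 3.0, -71.0, -109.0, 51.0]
8 d [-0.65, -0.68, -0.02] rot [2.88, -2.77, 0.0] dq 3.2 0.0 [-71.0, 53.0, 4.0, -73.0, -113.0, 52.0]
12 d [-0.65, -0.67, -0.09] rot [2.88, -2.77, -0.0] dq 3.2 0.0 [-72.0, 56.0, 5.0, -74.0, -116.0, 52.0]
16 d [-0.64, -0.67, -0.16] rot [2.88, -2.77, 0.0] dq 3.1 0.0 [-73.0, 59.0, 6.0, -75.0, -119.0, 53.0]
20 d [-0.63, -0.66, -0.22] rot [2.88, -2.77, 0.0] dq 3.1 0.0 [-73.0, 62.0, 8.0, -77.0, -122.0, 53.0]
```

>>> step_arm(rows=[[[-1,-0.33,-0.34,0,1.45,-1.4,0],[-1,-0.33,-0.34,0,1.45,-1.4,0],[-1,-0.33,-0.34,0,1.45,-1.4,0],[-1,-0.4,-0.4,0,0.7,-0.7,0],[-1,-0.3,-0.3,0,0,0,0],[-1,-0.3,-0.3,0,0,0,0],[-1,0,0,0,0,0,0],[-1,0,0,0,0,0,0],[-1,0,0,0,0,0,0],[-1,0,0,0,0,0,0]]])

```text
clock: 55.2
tool_pos: [0.4289, -0.3403, 0.1336]
orientation: [91.0, -84.4, -135.1]
force: [-0.1, 0.1, -1.1]
opening: 0.0138
```

```bash
python3 st.py; python3 - <<'E'
from pb import *
for n in("top","side","wrist"): cv2.imwrite(f"pics/{n}_55.png",blue(n,n=="wrist"))
E
```

```text
{'clock': 55.2, 'joint_pos': [-72.045, 52.856, 4.206, -71.908, -112.438, 50.98], 'tool_pos': [0.429, -0.34, 0.134], 'orientation': [91.033, -84.438, -135.059], 'force': [-0.14, 0.086, -1.084]}
top [570, 244, 40, 17, 418] [589.8, 252.0] [0.5172, -0.7004]
top [434, 288, 45, 30, 618] [455.4, 301.5] [0.39, -0.3663]
top [45, 408, 18, 24, 181] [53.6, 417.0] [0.0981, 0.6032]
side [381, 154, 9, 13, 82] [384.9, 160.0] [0.5389, -0.7916]
side [397, 162, 11, 22, 157] [401.0, 172.8] [0.4525, -0.6598]
side [383, 200, 36, 14, 256] [400.4, 206.3] [0.3983, -0.3558]
side [90, 279, 69, 43, 828] [126.7, 305.0] [0.8043, 0.3108]
wrist [180, 1, 280, 45, 8524] [319.1, 22.0] [0.3868, -0.3839]
wrist [348, 62, 91, 8, 243] [393.5, 63.9] [0.4573, -0.2316]
wrist [105, 106, 23, 8, 102] [114.7, 109.2] [-3.7965, -1.5895]
wrist [301, 188, 36, 143, 4734] [318.4, 259.8] [0.2674, -0.5075]
```

Plate 2 now lies flat, blue up, near (0.40,−0.36). The next step is to retract and prepare plate 1, going in skewed (heading −101°) to clear the tray's front panel.

```bash
python3 - <<'E'
from pl import *
o=ctrl.get_obs();T=o['tool_pos'].copy();q=o['joint_pos']
T1=T+[0,0,.1]; qa,e=ik(T1,Rof(o['orientation']),q); print(qa.round(0),e)
P1=np.array([.5006,-.1534]); u=lambda f:np.array([np.cos(np.radians(f)),np.sin(np.radians(f))])
t,Rr=lift_pose([*(P1-.137*u(-101)),.2],-101,0,-1,-.025,.027)
qb,e=ik(t,Rr,[14,5,-15,0,-60,-37]); print(t,qb.round(0),e)
show(rows(qa,qb,16,-1,(t-T1)*100))
E
```

```text
[ -73.   44.    3.  -75. -115.   42.] 1.6653345369377348e-13
[0.53151106 0.0056236  0.193     ] [ 22.   7. -17.   0. -66. -33.] 1.1102230246251565e-13
[-1.0, 0.64, 2.16, -0.25, -0.6, 8.0, 6.8]
[-1.0, 0.64, 2.16, -0.25, -1.7, 7.8, 6.3]
[-1.0, 0.64, 2.16, -0.25, -2.7, 7.4, 5.8]
[-1.0, 0.64, 2.16, -0.25, -3.7, 6.8, 5.4]
[-1.0, 0.64, 2.16, -0.25, -4.6, 6.1, 4.9]
[-1.0, 0.64, 2.16, -0.25, -5.4, 5.2, 4.5]
[-1.0, 0.64, 2.16, -0.25, -6.0, 4.2, 4.2]
[-1.0, 0.64, 2.16, -0.25, -6.4, 3.1, 3.8]
[-1.0, 0.64, 2.16, -0.25, -6.7, 1.9, 3.5]
[-1.0, 0.64, 2.16, -0.25, -6.7, 0.6, 3.3]
[-1.0, 0.64, 2.16, -0.25, -6.5, -0.6, 3.1]
[-1.0, 0.64, 2.16, -0.25, -6.1, -1.7, 3.0]
[-1.0, 0.64, 2.16, -0.25, -5.6, -2.8, 2.9]
[-1.0, 0.64, 2.16, -0.25, -4.8, -3.7, 2.9]
[-1.0, 0.64, 2.16, -0.25, -4.0, -4.5, 3.0]
[-1.0, 0.64, 2.16, -0.25, -3.0, -5.2, 3.1]
max rot 10.578738205192778
```

>>> step_arm(rows=[[[-1,0.1,0.1,2,0,0,0],[-1,0,0,4,0,0,0],[-1,0,0,4,0,0,0],[-1,0.6,2.1,-0.2,-0.6,8.0,6.8],[-1,0.6,2.1,-0.2,-1.7,7.8,6.3],[-1,0.6,2.1,-0.2,-2.7,7.4,5.8],[-1,0.6,2.1,-0.2,-3.7,6.8,5.4],[-1,0.6,2.1,-0.2,-4.6,6.1,4.9],[-1,0.6,2.1,-0.2,-5.4,5.2,4.5],[-1,0.6,2.1,-0.2,-6.0,4.2,4.2],[-1,0.6,2.1,-0.2,-6.4,3.1,3.8],[-1,0.6,2.1,-0.2,-6.7,1.9,3.5]]])

```text
clock: 56.85
tool_pos: [0.4841, -0.1493, 0.2168]
orientation: [-57.0, -27.6, 52.0]
force: [0.4, 0.1, -1.9]
opening: 0.0138
```

>>> step_arm(rows=[[[-1,0.6,2.1,-0.2,-6.7,0.6,3.3],[-1,0.6,2.1,-0.2,-6.5,-0.6,3.1],[-1,0.6,2.1,-0.2,-6.1,-1.7,3.0],[-1,0.6,2.1,-0.2,-5.6,-2.8,2.9],[-1,0.6,2.1,-0.2,-4.8,-3.7,2.9],[-1,0.6,2.1,-0.2,-4.0,-4.5,3.0],[-1,0.6,2.1,-0.2,-3.0,-5.2,3.1],[-1,0,0,0,0,0,0],[-1,0,0,0,0,0,0]]])

```text
clock: 57.98
tool_pos: [0.5251, -0.0031, 0.2025]
orientation: [-90.2, -0.3, 79.0]
force: [-0.1, -0.5, -1.3]
opening: 0.0138
```

```bash
python3 st.py; python3 - <<'E'
from pb import *
o=ctrl.get_obs();T=o['tool_pos']
im=blue("top"); cv2.imwrite("pics/top_58.png",im); p=ctrl.camera_params("top")
g=cv2.cvtColor(im,cv2.COLOR_BGR2GRAY); m=(g<60).astype(np.uint8); m[:220]=0;m[340:]=0;m[:,:335]=0;m[:,490:]=0
k,l,s,c=cv2.connectedComponentsWithStats(m); print([(int(s[i,4]),at(p,*c[i],.017).tolist()) for i in range(1,k) if 3<s[i,4]<60])
P1=np.array([.5006,-.1534]); u=np.array([np.cos(np.radians(-101)),np.sin(np.radians(-101))])
t,Rr=lift_pose([*(P1-.137*u),.2],-101,0,-1,-.025,.027); print("to pre",(t-T)*100,np.degrees((Rr*Rof(o['orientation']).inv()).as_rotvec()))
w=ctrl.snapshot("wrist").astype(int); cv2.imwrite("pics/w_58.png",w); p=ctrl.camera_params("wrist")
br=(w[:,:,0]-w[:,:,2]); print("b-r col", br[30:130:5,310:328].mean(1).round().astype(int))
print("b-r row100", br[97:103,270:370:4].mean(0).round().astype(int))
E
```

```text
{'clock': 57.975, 'joint_pos': [20.96, 5.811, -17.239, -0.164, -66.673, -31.928], 'tool_pos': [0.525, -0.003, 0.202], 'orientation': [-90.156, -0.275, 78.967], 'force': [-0.066, -0.532, -1.331]}
top [570, 244, 41, 17, 423] [589.8, 252.0] [0.5173, -0.7005]
top [434, 277, 42, 43, 980] [455.5, 297.1] [0.4008, -0.3667]
top [45, 408, 18, 24, 180] [53.6, 417.2] [0.0977, 0.6031]
[(7, [0.5447, -0.1365]), (7, [0.5178, -0.1966]), (12, [0.4838, -0.1095]), (9, [0.4566, -0.17]), (18, [0.4469, -0.3662]), (18, [0.4007, -0.3199]), (18, [0.4013, -0.4125]), (17, [0.3541, -0.3665])]
to pre [ 0.63826614  0.8697551  -0.94572072] [-0.23999426  0.20515597  0.03299633]
b-r col [  0   1   1   2   2   2   3   3 -11  -8  -7  -8  -7  -6  -7  -7  -7  -7
  -7  -7]
b-r row100 [-28 -26 -28 -27 -28 -11 -10 -12 -10  -6  -7  -7  -7  -6  -8  -7  -7  -8
  -7  -7 -18 -16 -15 -16 -18][ WARN:0@3.712] global loadsave.cpp:1063 imwrite_ Unsupported depth image for selected encoder is fallbacked to CV_8U.
```

>>> step_arm(rows=[[[-1,0.6,0.9,-0.7,-0.2,0.2,0],[-1,0,0,-5,0,0,0],[-1,0,0,-5,0,0,0],[-1,0,0,-5,0,0,0],[-1,0,0,-3,0,0,0],[-1,0,0,-1.4,0,0,0],[-1,0,0,-0.6,0,0,0],[-1,0,0,0,0,0,0],[-1,0,0,0,0,0,0]]])

```text
clock: 59.2
tool_pos: [0.5328, 0.0059, -0.0044]
orientation: [-90.1, -0.0, 79.0]
force: [0.4, -0.9, -3.1]
opening: 0.0142
```

```bash
python3 st.py; python3 - <<'E'
from pl import *
o=ctrl.get_obs();T=o['tool_pos'];P1=np.array([.5007,-.1533]); u=lambda f:np.array([np.cos(np.radians(f)),np.sin(np.radians(f))])
pT,pR=T,Rof(o['orientation'])
for n,b,f in(("pre",.137,-101),("in",.07,-101),("al",.07,-107),("al",.07,-113.3)):
    t,Rr=lift_pose([*(P1-b*u(f)),.002],f,0,-1,-.025,.027); print(n,((t-pT)*100).round(2),np.degrees((Rr*pR.inv()).as_rotvec()).round(2)); pT,pR=t,Rr
E
```

```text
{'clock': 59.2, 'joint_pos': [21.77, 19.523, -30.94, 0.063, -39.448, -32.823], 'tool_pos': [0.533, 0.006, -0.004], 'orientation': [-90.097, -0.015, 78.995], 'force': [0.396, -0.856, -3.135]}
pre [-0.12 -0.02 -0.06] [0.  0.1 0. ]
in [-1.28 -6.58  0.  ] [0. 0. 0.]
al [ 0.96 -0.24  0.  ] [ 0.  0. -6.]
al [ 0.98 -0.36  0.  ] [ 0.   0.  -6.3]
```

Insert: total (−1.4, −6.6), then align.

>>> step_arm(rows=[[[-1,-0.2,-0.6,-0.06,0,0.1,0],[-1,-0.2,-1,0,0,0,0],[-1,-0.2,-1,0,0,0,0],[-1,0,0,0,0,0,0],[-1,0,0,0,0,0,0]]])

```text
clock: 59.82
tool_pos: [0.5259, -0.0206, -0.0061]
orientation: [-89.9, 0.1, 79.0]
force: [0.2, 0.5, -1.3]
opening: 0.0135
```

>>> step_arm(rows=[[[-1,-0.2,-1,0,0,0,0],[-1,-0.2,-1,0,0,0,0],[-1,-0.2,-1,0,0,0,0],[-1,-0.2,-1,0,0,0,0],[-1,0,0,0,0,0,0],[-1,0.5,-0.1,0,0,0,-3],[-1,0.5,-0.1,0,0,0,-3],[-1,0.5,-0.2,0,0,0,-3.1],[-1,0.45,-0.2,0,0,0,-3.2],[-1,0,0,0,0,0,0],[-1,0,0,0,0,0,0]]])

```text
clock: 61.2
tool_pos: [0.5371, -0.0663, -0.0062]
orientation: [-89.9, 0.1, 66.8]
force: [0.2, 1.2, -1.7]
opening: 0.0138
```

```bash
python3 st.py; python3 - <<'E'
from flip import *
im=ctrl.snapshot("top"); cv2.imwrite("pics/top_61.png",im); p=ctrl.camera_params("top")
g=cv2.cvtColor(im,cv2.COLOR_BGR2GRAY); m=(g<60).astype(np.uint8); m[:220]=0;m[340:]=0;m[:,:335]=0;m[:,490:]=0
k,l,s,c=cv2.connectedComponentsWithStats(m); print([(int(s[i,4]),at(p,*c[i],.017).tolist()) for i in range(1,k) if 3<s[i,4]<60])
plan([.5007,-.1533],-113.3,[0,8,16,24,32,40,48,56,64,72,80,88])
E
```

```text
{'clock': 61.2, 'joint_pos': [13.707, 20.432, -29.708, -0.027, -39.992, -36.931], 'tool_pos': [0.537, -0.066, -0.006], 'orientation': [-89.884, 0.066, 66.755], 'force': [0.191, 1.244, -1.717]}
[(12, [0.5851, -0.0898]), (19, [0.5272, -0.0833]), (6, [0.5173, -0.1991]), (12, [0.4932, -0.1084]), (19, [0.4591, -0.0717]), (12, [0.4606, -0.1652]), (18, [0.4469, -0.3662]), (20, [0.4002, -0.3199]), (19, [0.4015, -0.4123]), (19, [0.3547, -0.3663])]
base 0.0008148535072862069 T-> [ 0.53712124 -0.06626825 -0.003     ]
0 d [0.0, 0.0, 0.32] rot [0.0, 0.0, 0.0] dq 0.4 T [0.537, -0.066, -0.003] 0.0 [14.0, 20.0, -30.0, -0.0, -40.0, -37.0]
8 d [-0.03, -0.08, 1.86] rot [7.35, -3.16, 0.0] dq 13.2 T [0.537, -0.067, 0.016] 0.0 [8.0, 18.0, -26.0, -10.0, -42.0, -24.0]
16 d [-0.14, -0.32, 1.83] rot [7.35, -3.16, -0.0] dq 13.5 T [0.535, -0.07, 0.034] 0.0 [1.0, 17.0, -22.0, -20.0, -46.0, -10.0]
24 d [-0.24, -0.55, 1.76] rot [7.35, -3.16, 0.0] dq 12.7 T [0.533, -0.076, 0.051] 0.0 [-8.0, 17.0, -19.0, -30.0, -52.0, 2.0]
32 d [-0.33, -0.77, 1.66] rot [7.35, -3.16, 0.0] dq 11.1 T [0.53, -0.083, 0.068] 0.0 [-16.0, 1
[... 209 characters left out ...]
 7.6 T [0.521, -0.105, 0.097] 0.0 [-31.0, 23.0, -10.0, -50.0, -74.0, 31.0]
56 d [-0.57, -1.32, 1.18] rot [7.35, -3.16, 0.0] dq 7.5 T [0.515, -0.118, 0.109] 0.0 [-38.0, 27.0, -8.0, -54.0, -81.0, 37.0]
64 d [-0.63, -1.46, 0.97] rot [7.35, -3.16, 0.0] dq 7.3 T [0.509, -0.133, 0.119] 0.0 [-43.0, 32.0, -5.0, -58.0, -88.0, 41.0]
72 d [-0.68, -1.57, 0.74] rot [7.35, -3.16, 0.0] dq 7.0 T [0.502, -0.148, 0.126] 0.0 [-47.0, 37.0, -3.0, -61.0, -95.0, 45.0]
80 d [-0.71, -1.65, 0.49] rot [7.35, -3.16, 0.0] dq 6.8 T [0.495, -0.165, 0.131] 0.0 [-50.0, 42.0, -0.0, -64.0, -102.0, 48.0]
88 d [-0.73, -1.7, 0.24] rot [7.35, -3.16, -0.0] dq 6.5 T [0.487, -0.182, 0.133] 0.0 [-53.0, 48.0, 2.0, -66.0, -109.0, 50.0]
```

Plate 1 was nudged and turned by about −6° while I aligned. Its centre is now about (0.505,−0.154) with normal −120°. I'll re-align the blade to it.

>>> step_arm(rows=[[[-1,0.35,-0.15,0.1,0,0,-1.5],[-1,0.35,-0.15,0,0,0,-1.7],[-1,0.35,-0.2,0,0,0,-1.7],[-1,0.4,-0.2,0,0,0,-1.8],[-1,0,0,0,0,0,0],[-1,0,0,0,0,0,0]]])

```text
clock: 62.0
tool_pos: [0.5517, -0.0735, -0.0052]
orientation: [-89.9, 0.1, 60.0]
force: [0.6, 0.5, -2.3]
opening: 0.0139
```

```bash
python3 st.py; python3 - <<'E'
from flip import *
im=ctrl.snapshot("top"); p=ctrl.camera_params("top")
g=cv2.cvtColor(im,cv2.COLOR_BGR2GRAY); m=(g<60).astype(np.uint8); m[:220]=0;m[340:]=0;m[:,:335]=0;m[:,490:]=0
k,l,s,c=cv2.connectedComponentsWithStats(m); print([(int(s[i,4]),at(p,*c[i],.017).tolist()) for i in range(1,k) if 3<s[i,4]<60])
plan([.5052,-.1537],-119.9,[0,8,16,24,32,40,48,56,64,72,80,88])
E
```

```text
{'clock': 62.0, 'joint_pos': [12.553, 21.505, -27.673, -0.042, -40.956, -42.528], 'tool_pos': [0.552, -0.073, -0.005], 'orientation': [-89.883, 0.07, 59.994], 'force': [0.603, 0.543, -2.299]}
[(6, [0.5845, -0.1417]), (5, [0.5647, -0.1147]), (6, [0.5552, -0.0728]), (7, [0.5168, -0.2019]), (15, [0.5034, -0.1097]), (14, [0.4727, -0.0705]), (11, [0.4641, -0.1634]), (18, [0.4469, -0.3662]), (20, [0.4002, -0.3199]), (18, [0.4013, -0.4125]), (18, [0.3544, -0.3664])]
base 0.0017968799054313873 T-> [ 0.55167537 -0.07339791 -0.003     ]
0 d [0.0, 0.0, 0.22] rot [0.0, 0.0, 0.0] dq 0.3 T [0.552, -0.073, -0.003] 0.0 [13.0, 21.0, -28.0, -0.0, -41.0, -43.0]
8 d [-0.04, -0.07, 1.84] rot [6.94, -3.99, 0.0] dq 12.2 T [0.551, -0.074, 0.015] 0.0 [7.0, 19.0, -25.0, -10.0, -42.0, -30.0]
16 d [-0.17, -0.3, 1.81] rot [6.94, -3.99, -0.0] dq 13.3 T [0.55, -0.077, 0.033] 0.0 [1.0, 17.0, -22.0, -20.0, -44.0, -17.0]
24 d [-0.29, -0.51, 1.74] rot [6.94, -3.99, 0.0] dq 13.3 T [0.547, -0.082, 0.051] 0.0 [-7.0, 16.0, -19.0, -30.0, -49.0, -4.0]
32 d [-0.41, -0.72, 1.64] rot [6.94, -3.99, 0.0] dq 12.2 T [0.542, -0.089
[... 233 characters left out ...]
8.7 T [0.531, -0.109, 0.096] 0.0 [-32.0, 22.0, -12.0, -52.0, -69.0, 28.0]
56 d [-0.71, -1.23, 1.16] rot [6.94, -3.99, 0.0] dq 7.5 T [0.524, -0.122, 0.108] 0.0 [-39.0, 25.0, -11.0, -57.0, -77.0, 35.0]
64 d [-0.78, -1.36, 0.96] rot [6.94, -3.99, 0.0] dq 7.4 T [0.516, -0.135, 0.117] 0.0 [-45.0, 30.0, -9.0, -61.0, -84.0, 41.0]
72 d [-0.84, -1.46, 0.73] rot [6.94, -3.99, -0.0] dq 7.1 T [0.508, -0.15, 0.124] 0.0 [-49.0, 35.0, -7.0, -64.0, -92.0, 45.0]
80 d [-0.88, -1.54, 0.49] rot [6.94, -3.99, -0.0] dq 6.8 T [0.499, -0.165, 0.129] 0.0 [-53.0, 41.0, -5.0, -66.0, -98.0, 49.0]
88 d [-0.91, -1.58, 0.23] rot [6.94, -3.99, 0.0] dq 6.6 T [0.49, -0.181, 0.132] 0.0 [-56.0, 46.0, -2.0, -69.0, -105.0, 52.0]
```

The plate turns along with the blade, keeping a skew of about 6°. I'll shift it 1.5 cm away from the screwdriver tip and then flip about the plate's own far edge.

>>> step_arm(rows=[[[-1,0.3,-0.2,0,0,0,0],[-1,0.3,-0.2,0,0,0,0],[-1,0.3,-0.3,0,0,0,0],[-1,0.3,-0.2,0,0,0,0],[-1,0,0,0,0,0,0],[-1,0,0,0,0,0,0]]])

```text
clock: 62.8
tool_pos: [0.5637, -0.0825, -0.0052]
orientation: [-89.9, 0.1, 60.0]
force: [0.6, -0.2, -2.4]
opening: 0.0137
```

```bash
python3 - <<'E'
from flip import *
o=ctrl.get_obs();print(o['tool_pos'],o['force'])
im=ctrl.snapshot("top"); cv2.imwrite("pics/top_63.png",im); cv2.imwrite("pics/side_63.png",ctrl.snapshot("side")); p=ctrl.camera_params("top")
g=cv2.cvtColor(im,cv2.COLOR_BGR2GRAY); m=(g<60).astype(np.uint8); m[:220]=0;m[340:]=0;m[:,:335]=0;m[:,490:]=0
k,l,s,c=cv2.connectedComponentsWithStats(m); W=[at(p,*c[i],.017) for i in range(1,k) if 3<s[i,4]<60]; W=[w for w in W if -.24<w[1]<-.09 and w[0]<.56]; print(W)
B=min(W,key=lambda w:np.hypot(*(w-[.528,-.21]))); D=min(W,key=lambda w:np.hypot(*(w-[.515,-.119]))); Cc=min(W,key=lambda w:np.hypot(*(w-[.476,-.172])))
v=D-Cc; w2=Cc-B; f=np.degrees(np.arctan2(v[1],v[0]))-180; f2=np.degrees(np.arctan2(w2[1],w2[0]))+90-360; print(B,Cc,D,np.linalg.norm(v),np.linalg.norm(w2),f,f2,"c",(B+D)/2)
plan((B+D)/2,f,[0,8,16,24,32,40,48,56,64,72,80,88,96])
E
```

```text
[ 0.5637202  -0.08245483 -0.00519497] [ 0.56218265 -0.22713686 -2.43145941]
[array([ 0.5147, -0.1173]), array([ 0.5163, -0.2102]), array([ 0.47  , -0.1641])]
[ 0.5163 -0.2102] [ 0.47   -0.1641] [ 0.5147 -0.1173] 0.06471730834946711 0.06533681963487357 -133.68524570861734 -134.8759833549024 c [ 0.5155  -0.16375]
base 0.0018467800261272906 T-> [ 0.56365496 -0.08239325 -0.003     ]
0 d [0.0, 0.0, 0.22] rot [0.0, 0.0, 0.0] dq 0.3 T [0.564, -0.082, -0.003] 0.0 [11.0, 22.0, -26.0, -0.0, -42.0, -41.0]
8 d [-0.06, -0.06, 1.83] rot [5.79, -5.53, -0.0] dq 9.9 T [0.563, -0.083, 0.015] 0.0 [7.0, 19.0, -26.0, -8.0, -40.0, -31.0]
16 d [-0.23, -0.25, 1.8] rot [5.79, -5.53, 0.0] dq 12.5 T [0.561, -0.085, 0.033] 0.0 [2.0, 16.0, -25.0, -18.0, -39.0, -19.0]
24 d [-0.4, -0.42, 1.73] rot [5.79, -5.53, 0.0] dq 14.5 T [0.557, -0.09, 0.051] 0.0 [-6.0, 14.0, -23.0, -29.0, -41.0, -4.0]
32 d [-0.57, -0.59, 1.63] rot [5.79, -5.53, -0.0] dq 15.0 T [0.551, -0.096, 0.067] 0.0 [-14.0, 14.0, -21.0, -40.0, -46.0, 11.0]
40 d [-0.72, -0.75, 1.5] rot [5.79, -5.53, 0.0] dq 13.9 T [0.544, -0.103, 0.082] 0.0 [-24.0, 14.0, 
[... 213 characters left out ...]
0.525, -0.122, 0.107] 0.0 [-41.0, 20.0, -19.0, -63.0, -68.0, 47.0]
64 d [-1.08, -1.13, 0.95] rot [5.79, -5.53, 0.0] dq 8.4 T [0.515, -0.134, 0.117] 0.0 [-48.0, 25.0, -18.0, -67.0, -76.0, 55.0]
72 d [-1.16, -1.21, 0.72] rot [5.79, -5.53, 0.0] dq 7.6 T [0.503, -0.146, 0.124] 0.0 [-54.0, 31.0, -17.0, -70.0, -83.0, 62.0]
80 d [-1.22, -1.28, 0.48] rot [5.79, -5.53, -0.0] dq 7.3 T [0.491, -0.159, 0.129] 0.0 [-58.0, 37.0, -16.0, -72.0, -91.0, 68.0]
88 d [-1.25, -1.31, 0.23] rot [5.79, -5.53, 0.0] dq 7.0 T [0.478, -0.172, 0.131] 0.0 [-62.0, 43.0, -14.0, -74.0, -98.0, 73.0]
96 d [-1.26, -1.32, -0.02] rot [5.79, -5.53, -0.0] dq 6.8 T [0.466, -0.185, 0.131] 0.0 [-64.0, 50.0, -12.0, -75.0, -104.0, 77.0]
```

D is being dragged because the foot's corner is wedged under the plate edge beside it. I'll back off 1.2 cm, turn the lifter square to the plate (−134°), and re-enter a little shallower and lower.

>>> step_arm(rows=[[[-1,0,0,-0.1,0,0,0],[-1,0.3,0.5,0,0,0,0],[-1,0.3,0.55,0,0,0,0],[-1,0.4,-0.25,0,0,0,-2.8],[-1,0.4,-0.25,0,0,0,-2.8],[-1,0.4,-0.25,0,0,0,-2.8],[-1,0.5,-0.3,0,0,0,-2.9],[-1,0.5,-0.3,0,0,0,-3],[-1,0,0,0,0,0,0],[-1,0,0,0,0,0,0]]])

```text
clock: 64.15
tool_pos: [0.5917, -0.0851, -0.0062]
orientation: [-89.9, 0.1, 45.8]
force: [0.9, -0.5, -1.8]
opening: 0.0137
```

```bash
cat > p1.py <<'E'
from flip import *
def find():
    o=ctrl.get_obs();print(o['tool_pos'],o['force'].round(1),o['orientation'].round(1))
    im=ctrl.snapshot("top"); p=ctrl.camera_params("top")
    g=cv2.cvtColor(im,cv2.COLOR_BGR2GRAY); m=(g<60).astype(np.uint8); m[:220]=0;m[340:]=0;m[:,:335]=0;m[:,490:]=0
    k,l,s,c=cv2.connectedComponentsWithStats(m); W=[at(p,*c[i],.017) for i in range(1,k) if 3<s[i,4]<60]; W=[w for w in W if -.26<w[1]<-.09 and w[0]<.58]; print([w.tolist() for w in W])
    # best three forming a 66 mm corner
    best=None
    for b in W:
        for c_ in W:
            for d in W:
                if b is c_ or c_ is d or b is d: continue
                e=abs(np.linalg.norm(b-c_)-.066)+abs(np.linalg.norm(d-c_)-.066)+abs((b-c_)@(d-c_))/.066
                if np.cross(d-c_,b-c_)<0 and (best is None or e<best[0]): best=(e,b,c_,d)
    e,B,C_,D=best; v=D-C_; w2=C_-B; f=np.degrees(np.arctan2(v[1],v[0]))-180; f2=np.degrees(np.arctan2(w2[1],w2[0]))-270
    c=(B+D)/2; print("err",e,"B",B,"C",C_,"D",D,"c",c,"f",f,f2)
    T=o['tool_pos'];u=-np.array([np.cos(np.radians(o['orientation'][2])),np.sin(np.radians(o['orientation'][2]))]); org=T[:2]+.025*u
    n=np.array([np.cos(np.radians(f)),np.sin(np.radians(f))]);l=np.array([-n[1],n[0]]); print("org al/lat",(org-c)@n,(org-c)@l,"tip",(org+.085*u-c)@n,(org+.085*u-c)@l)
    return c,f
E
python3 -W ignore -c "
from p1 import *
find()"
```

```text
[ 0.59171918 -0.08510563 -0.0062155 ] [ 0.9 -0.5 -1.8] [-89.9   0.1  45.8]
[[0.5627, -0.1626], [0.5157, -0.1162], [0.5166, -0.2093], [0.4696, -0.1637]]
err 0.0004269825309427704 B [ 0.5157 -0.1162] C [ 0.5627 -0.1626] D [ 0.5166 -0.2093] c [ 0.51615 -0.16275] f -314.62955831148963 -314.6319379568715
org al/lat 0.08334614705313459 0.0005952581110045749 tip -0.0016518495758768093 1.1675165255290191e-05
```

>>> step_arm(rows=[[[-1,-0.4,-0.4,0,0,0,0],[-1,-0.4,-0.45,0,0,0,0],[-1,0,0,0,0,0,0],[-1,0,0,0,0,0,0]]])

```text
clock: 64.7
tool_pos: [0.5839, -0.094, -0.006]
orientation: [-89.9, 0.1, 45.7]
force: [-0.3, -0.5, -1.6]
opening: 0.0135
```

```bash
python3 -W ignore -c "
from p1 import *
find()
plan([.5161,-.1627],-134.4,[0,8,16,24,32,40,48,56,64,72,80,88,96])"
```

```text
[ 0.58389597 -0.09399033 -0.00601918] [-0.3 -0.5 -1.6] [-89.9   0.1  45.7]
[[0.5627, -0.1626], [0.5157, -0.1162], [0.5166, -0.2093], [0.4691, -0.1639]]
err 0.0004269825309427704 B [ 0.5157 -0.1162] C [ 0.5627 -0.1626] D [ 0.5166 -0.2093] c [ 0.51615 -0.16275] f -314.62955831148963 -314.6319379568715
org al/lat 0.07152704621615188 -4.304580056824214e-05 tip -0.01347170052575611 -0.0005046216935512948
base 0.0009403858238276365 T-> [ 0.58395192 -0.09390955 -0.003     ]
0 d [0.0, 0.0, 0.31] rot [0.0, 0.0, 0.0] dq 0.4 T [0.584, -0.094, -0.003] 0.0 [10.0, 24.0, -23.0, -0.0, -43.0, -54.0]
8 d [-0.06, -0.06, 1.89] rot [5.72, -5.6, 0.0] dq 9.7 T [0.583, -0.095, 0.016] 0.0 [6.0, 20.0, -23.0, -8.0, -41.0, -44.0]
16 d [-0.25, -0.25, 1.86] rot [5.72, -5.6, -0.0] dq 12.1 T [0.581, -0.097, 0.034] 0.0 [0.0, 18.0, -22.0, -18.0, -40.0, -32.0]
24 d [-0.43, -0.43, 1.79] rot [5.72, -5.6, 0.0] dq 13.9 T [0.577, -0.101, 0.052] 0.0 [-6.0, 16.0, -21.0, -29.0, -42.0, -18.0]
32 d [-0.6, -0.61, 1.69] rot [5.72, -5.6, -0.0] dq 14.4 T [0.571, -0.107, 0.069] 0.0 [-15.0, 15.0, -19.0, -40.0, -46.0, -4.0]
40 d [-0.7
[... 291 characters left out ...]
 9.9 T [0.544, -0.135, 0.111] 0.0 [-41.0, 21.0, -16.0, -63.0, -68.0, 31.0]
64 d [-1.13, -1.16, 0.98] rot [5.72, -5.6, 0.0] dq 8.3 T [0.533, -0.146, 0.121] 0.0 [-48.0, 26.0, -16.0, -68.0, -76.0, 40.0]
72 d [-1.22, -1.24, 0.75] rot [5.72, -5.6, 0.0] dq 7.6 T [0.52, -0.159, 0.128] 0.0 [-54.0, 31.0, -15.0, -71.0, -83.0, 46.0]
80 d [-1.28, -1.3, 0.5] rot [5.72, -5.6, 0.0] dq 7.3 T [0.508, -0.172, 0.133] 0.0 [-58.0, 37.0, -14.0, -73.0, -91.0, 52.0]
88 d [-1.31, -1.34, 0.24] rot [5.72, -5.6, -0.0] dq 7.1 T [0.494, -0.185, 0.135] 0.0 [-61.0, 43.0, -12.0, -75.0, -98.0, 57.0]
96 d [-1.32, -1.35, -0.02] rot [5.72, -5.6, -0.0] dq 6.9 T [0.481, -0.199, 0.135] 0.0 [-63.0, 50.0, -10.0, -76.0, -105.0, 61.0]
```

>>> step_arm(rows=[[[-1,0,0,0.3,0,0,0],[-1,0,0,0.95,2.9,-2.8,0],[-1,-0.05,-0.05,0.95,2.85,-2.8,0],[-1,-0.1,-0.1,0.95,2.85,-2.8,0],[-1,-0.15,-0.15,0.9,2.85,-2.8,0],[-1,-0.2,-0.2,0.9,2.85,-2.8,0],[-1,-0.25,-0.25,0.9,2.85,-2.8,0],[-1,-0.3,-0.3,0.85,2.85,-2.8,0],[-1,-0.3,-0.3,0.85,2.85,-2.8,0],[-1,-0.35,-0.35,0.8,2.85,-2.8,0],[-1,-0.4,-0.4,0.75,2.85,-2.8,0],[-1,0,0,0,0,0,0]]])

```text
clock: 66.25
tool_pos: [0.5623, -0.1165, 0.0847]
orientation: [-90.0, -39.9, 45.6]
force: [-0.3, -0.1, -0.9]
opening: 0.0136
```

```bash
python3 st.py; python3 - <<'E'
from pb import *
for n in("top","side"): cv2.imwrite(f"pics/{n}_66.png",blue(n))
E
```

```text
{'clock': 66.25, 'joint_pos': [-24.129, 15.643, -17.787, -49.319, -52.548, 9.528], 'tool_pos': [0.562, -0.117, 0.085], 'orientation': [-89.977, -39.926, 45.559], 'force': [-0.301, -0.135, -0.877]}
top [356, 225, 19, 17, 138] [364.8, 232.8] [0.5557, -0.1421]
top [570, 244, 41, 17, 426] [589.9, 252.0] [0.5172, -0.7008]
top [45, 408, 18, 24, 180] [53.6, 417.1] [0.098, 0.6032]
side [381, 154, 9, 13, 82] [384.9, 160.0] [0.5389, -0.7916]
side [319, 187, 25, 25, 268] [330.9, 200.6] [0.6031, -0.3294]
side [383, 200, 35, 14, 249] [399.6, 205.7] [0.4012, -0.3596]
side [90, 279, 69, 43, 831] [126.6, 305.0] [0.8044, 0.3109]
```

>>> step_arm(rows=[[[-1,-0.45,-0.45,0.7,2.85,-2.8,0],[-1,-0.45,-0.47,0.65,2.85,-2.8,0],[-1,-0.5,-0.5,0.6,2.85,-2.8,0],[-1,-0.53,-0.55,0.6,2.85,-2.8,0],[-1,-0.55,-0.57,0.5,2.85,-2.8,0],[-1,-0.58,-0.6,0.48,2.85,-2.8,0],[-1,-0.6,-0.62,0.4,2.85,-2.8,0],[-1,-0.62,-0.63,0.35,2.85,-2.8,0],[-1,-0.64,-0.65,0.3,2.85,-2.8,0],[-1,-0.64,-0.65,0.2,2.85,-2.8,0],[-1,-0.65,-0.67,0.15,2.85,-2.8,0],[-1,-0.66,-0.67,0.1,2.85,-2.8,0]]])

```text
clock: 67.85
tool_pos: [0.4942, -0.1847, 0.1345]
orientation: [-93.9, -87.9, 49.7]
force: [1.0, -0.2, -1.2]
opening: 0.0138
```

>>> step_arm(rows=[[[-1,-0.33,-0.34,0,1.45,-1.4,0],[-1,-0.33,-0.34,0,1.45,-1.4,0],[-1,-0.33,-0.34,0,1.45,-1.4,0],[-1,-0.4,-0.4,0,0.7,-0.7,0],[-1,-0.3,-0.3,0,0,0,0],[-1,-0.3,-0.3,0,0,0,0],[-1,0,0,0,0,0,0],[-1,0,0,0,0,0,0],[-1,0,0,0,0,0,0],[-1,0,0,0,0,0,0]]])

```text
clock: 69.1
tool_pos: [0.4743, -0.2053, 0.1352]
orientation: [91.8, -85.1, -136.2]
force: [0.5, 0.3, -2.3]
opening: 0.0136
```

```bash
python3 st.py; python3 - <<'E'
from pb import *
for n in("top","side","wrist"): cv2.imwrite(f"pics/{n}_69.png",blue(n,n=="wrist"))
p=ctrl.camera_params("side"); n=np.array([-.70,-.714]);l=np.array([.714,-.70])
for k in(.08,.097):
    c=np.array([.5161,-.1627])+k*n; g=np.array([proj(p,[*(c+a*n+b*l),.011]) for a in(-.04,.04) for b in(-.04,.04)]); print(k,"flat plate side",g.min(0).round(),g.max(0).round())
E
```

```text
{'clock': 69.1, 'joint_pos': [-64.218, 49.022, -10.334, -75.185, -104.251, 60.514], 'tool_pos': [0.474, -0.205, 0.135], 'orientation': [91.811, -85.094, -136.163], 'force': [0.484, 0.316, -2.274]}
top [570, 244, 41, 17, 419] [589.9, 251.9] [0.5174, -0.7009]
top [382, 256, 37, 44, 627] [400.3, 279.3] [0.4421, -0.2307]
top [463, 290, 13, 15, 117] [469.6, 296.4] [0.403, -0.4013]
top [45, 408, 18, 24, 180] [53.6, 417.1] [0.098, 0.603]
side [369, 174, 13, 24, 197] [374.1, 185.8] [0.5109, -0.4989]
side [383, 200, 35, 14, 240] [399.8, 205.8] [0.4007, -0.3592]
side [356, 215, 38, 16, 327] [374.6, 222.0] [0.4435, -0.2238]
side [90, 279, 69, 43, 822] [126.6, 305.1] [0.8043, 0.3111]
wrist [176, 0, 279, 42, 8427] [315.0, 18.6] [0.436, -0.2467]
wrist [301, 188, 36, 143, 4734] [318.4, 259.8] [0.3045, -0.3793]
0.08 flat plate side [348. 214.] [389. 231.]
0.097 flat plate side [353. 213.] [394. 229.]
```

Plate 1 is flat, blue up (side blob 356–394 × 215–231, as predicted for a flat plate). Now retract and put the lifter down.

```bash
python3 - <<'E'
from pl import *
o=ctrl.get_obs();T=o['tool_pos'].copy();q=o['joint_pos']
T1=T+[0,0,.1]; qa,e=ik(T1,Rof(o['orientation']),q)
t,Rr=lift_pose([.44,.10,.2],-150,0,-1,-.025,.027)
qb,e=ik(t,Rr,[30,5,-15,0,-60,-80]); print(t,qa.round(0),qb.round(0),e)
show(rows(qa,qb,18,-1,(t-T1)*100))
E
```

```text
[0.46165064 0.1125     0.193     ] [ -65.   38.  -11.  -77. -107.   50.] [ 37.   1. -23.   0. -65. -97.] 9.71445146547012e-14
[-1.0, -0.07, 1.77, -0.23, 1.5, 9.3, 7.8]
[-1.0, -0.07, 1.77, -0.23, 0.2, 9.5, 7.0]
[-1.0, -0.07, 1.77, -0.23, -1.1, 9.4, 6.2]
[-1.0, -0.07, 1.77, -0.23, -2.3, 9.1, 5.4]
[-1.0, -0.07, 1.77, -0.23, -3.5, 8.5, 4.7]
[-1.0, -0.07, 1.77, -0.23, -4.6, 7.7, 3.9]
[-1.0, -0.07, 1.77, -0.23, -5.6, 6.8, 3.2]
[-1.0, -0.07, 1.77, -0.23, -6.3, 5.6, 2.6]
[-1.0, -0.07, 1.77, -0.23, -6.8, 4.4, 2.0]
[-1.0, -0.07, 1.77, -0.23, -7.1, 3.1, 1.4]
[-1.0, -0.07, 1.77, -0.23, -7.2, 1.7, 0.9]
[-1.0, -0.07, 1.77, -0.23, -7.0, 0.3, 0.4]
[-1.0, -0.07, 1.77, -0.23, -6.5, -1.0, 0.0]
[-1.0, -0.07, 1.77, -0.23, -5.9, -2.2, -0.3]
[-1.0, -0.07, 1.77, -0.23, -5.0, -3.2, -0.5]
[-1.0, -0.07, 1.77, -0.23, -3.9, -4.1, -0.7]
[-1.0, -0.07, 1.77, -0.23, -2.8, -4.7, -0.7]
[-1.0, -0.07, 1.77, -0.23, -1.5, -5.2, -0.8]
max rot 12.223668248065877
```

>>> step_arm(rows=[[[-1,0.1,0.1,2,0,0,0],[-1,0,0,4,0,0,0],[-1,0,0,4,0,0,0],[-1,-0.1,1.5,0,-6.8,6.6,0],[-1,-0.1,1.5,0,-6.8,6.6,0],[-1,-0.1,1.5,0,-6.8,6.6,0],[-1,-0.1,1.5,0,-6.8,6.6,0],[-1,-0.1,1.5,0,-6.8,6.6,0],[-1,-0.1,1.5,0,-6.8,6.6,0],[-1,-0.1,1.5,0,-6.8,6.6,0],[-1,-0.1,1.5,0,-6.8,6.6,0],[-1,-0.1,1.5,0,-6.8,6.6,0]]])

```text
clock: 70.75
tool_pos: [0.4638, -0.0709, 0.2346]
orientation: [-90.0, -10.9, 45.9]
force: [-0.5, -1.1, -3.0]
opening: 0.0135
```

>>> step_arm(rows=[[[-1,-0.1,2,0,-6,5.8,0],[-1,-0.1,4,0,0,0,0],[-1,-0.2,4,0,0,0,0],[-1,-0.2,4,0,0,0,0],[-1,-0.2,3,0,0,0,0],[-1,0,1.5,0,0,0,0],[-1,0,0,0,0,0,0],[-1,0,0,0,0,0,0]]])

```text
clock: 71.75
tool_pos: [0.4563, 0.1126, 0.2332]
orientation: [-89.8, -2.7, 45.9]
force: [0.5, 0.2, -1.9]
opening: 0.0135
```

```bash
python3 st.py; python3 - <<'E'
from pb import *
o=ctrl.get_obs(); y=o['orientation'][2]; z=np.array([np.cos(np.radians(y+90)),np.sin(np.radians(y+90)),0]); print("corr",np.degrees((frame([0,0,-1],z)*Rof(o['orientation']).inv()).as_rotvec()))
im=blue("top"); cv2.imwrite("pics/top_71.png",im); p=ctrl.camera_params("top")
g=cv2.cvtColor(im,cv2.COLOR_BGR2GRAY); m=(g<60).astype(np.uint8); m[:220]=0;m[340:]=0;m[:,:335]=0;m[:,490:]=0
k,l,s,c=cv2.connectedComponentsWithStats(m); print([(int(s[i,4]),at(p,*c[i],.017).tolist()) for i in range(1,k) if 3<s[i,4]<60])
w=ctrl.snapshot("wrist").astype(int); br=(w[:,:,0]-w[:,:,2]); print("b-r col", br[30:130:5,310:328].mean(1).round().astype(int)); print(br[97:103,270:370:4].mean(0).round().astype(int))
E
```

```text
{'clock': 71.75, 'joint_pos': [37.418, -2.43, -21.621, -0.59, -68.152, -81.327], 'tool_pos': [0.456, 0.113, 0.233], 'orientation': [-89.849, -2.709, 45.881], 'force': [0.467, 0.184, -1.868]}
corr [-2.04980174  1.77770369 -0.00356504]
top [570, 244, 41, 17, 416] [589.9, 252.0] [0.5173, -0.7009]
top [382, 256, 40, 44, 973] [401.8, 277.7] [0.4461, -0.2343]
top [434, 277, 42, 43, 980] [455.5, 297.0] [0.4008, -0.3668]
[(18, [0.4919, -0.2335]), (18, [0.4452, -0.1874]), (15, [0.4462, -0.2799]), (19, [0.4472, -0.3662]), (18, [0.3996, -0.2339]), (20, [0.4002, -0.3199]), (19, [0.4015, -0.4123]), (21, [0.3551, -0.3665])]
b-r col [-16 -16 -16 -15 -15 -17 -16 -15  -7  -7  -7  -7  -6  -7  -6  -7  -6  -6
  -7  -7]
[-16 -16 -17 -16 -16  -7  -7  -8  -7  -7  -7  -7  -5  -7  -8  -6  -8  -7
  -7  -7 -16 -17 -16 -17 -16]
```

>>> step_arm(rows=[[[-1,0,0,-4,-2,1.8,0],[-1,0,0,-5,0,0,0],[-1,0,0,-5,0,0,0],[-1,0,0,-5,0,0,0],[-1,0,0,-3,0,0,0],[-1,0,0,-1.2,0,0,0],[-1,0,0,-0.5,0,0,0],[-1,0,0,-0.3,0,0,0],[-1,0,0,0,0,0,0],[-1,0,0,0,0,0,0]]])

```text
clock: 73.1
tool_pos: [0.457, 0.1136, -0.0059]
orientation: [-90.0, -0.1, 45.9]
force: [-0.4, -1.0, -1.2]
opening: 0.0136
```

>>> step_arm(rows=[[[-1,0,0,-0.1,0,0,0],[-1,0,0,-0.05,0,0,0],[-1,0,0,0,0,0,0],[0.3,0,0,0,0,0,0],[0.3,0,0,0,0,0,0],[0.3,0,0,0,0,0,0],[0.3,0,0,0,0,0,0],[0.3,0,0,0,0,0,0],[0.3,0,0,2,0,0,0],[0.3,0,0,5,0,0,0],[0.3,0,0,5,0,0,0],[0.3,0,0,5,0,0,0]]])

```text
clock: 74.6
tool_pos: [0.4563, 0.1131, 0.1636]
orientation: [-90.0, -0.1, 45.9]
force: [0.9, 0.8, -0.7]
opening: 0.0569
```

>>> step_arm(rows=[[[0.3,-1,-6,2,0,0,0],[0.3,-1,-6,2,0,0,0],[0.3,-1,-6,2,0,0,0],[0.3,-1,-6,0,0,0,0],[0.3,-1,-6,0,0,0,0],[0.3,-1,-6,0,0,0,0],[0.3,-1,-6,0,0,0,0],[0.3,-1,-5,0,0,0,0],[0.3,0,0,0,0,0,0],[0.3,0,0,0,0,0,0]]])

```text
clock: 75.85
tool_pos: [0.3769, -0.3523, 0.2201]
orientation: [-89.9, -0.1, 45.8]
force: [-0.6, -0.4, -0.2]
opening: 0.0569
```

```bash
python3 st.py; python3 - <<'E'
from pb import *
t=blue("top"); s=blue("side"); cv2.imwrite("pics/top_fin.png",t); cv2.imwrite("pics/side_fin.png",s)
a=cv2.resize(t[150:350,130:500],None,fx=2.16,fy=1.5*1.0,interpolation=cv2.INTER_CUBIC); b=cv2.resize(s[140:380,180:460],(350,300),interpolation=cv2.INTER_CUBIC)
a=cv2.resize(t[150:350,130:500],(555,300),interpolation=cv2.INTER_CUBIC)
out=np.zeros((600,800,3),np.uint8); out[:300,:555]=a; out[300:,:350]=b; c=cv2.resize(s[230:370,220:400],(450,350))[:300]; out[300:,350:]=c
cv2.imwrite("pics/fin.png",out)
E
```

```text
{'clock': 75.85, 'joint_pos': [-21.315, 4.443, -16.46, -0.087, -69.156, -22.818], 'tool_pos': [0.377, -0.352, 0.22], 'orientation': [-89.913, -0.052, 45.836], 'force': [-0.56, -0.353, -0.202]}
top [570, 244, 41, 17, 419] [589.8, 252.0] [0.5173, -0.7004]
top [254, 267, 23, 21, 170] [264.9, 276.8] [0.4429, 0.1031]
top [45, 408, 18, 24, 181] [53.6, 417.1] [0.0978, 0.603]
side [381, 154, 9, 13, 82] [384.9, 160.0] [0.5389, -0.7916]
side [383, 200, 35, 13, 256] [399.6, 205.8] [0.4012, -0.3592]
side [356, 215, 35, 16, 336] [373.6, 221.7] [0.4466, -0.2248]
side [323, 267, 30, 25, 514] [337.5, 279.0] [0.4503, 0.0839]
side [90, 279, 69, 43, 836] [126.6, 305.0] [0.8044, 0.3109]
```

View pics/fin.png

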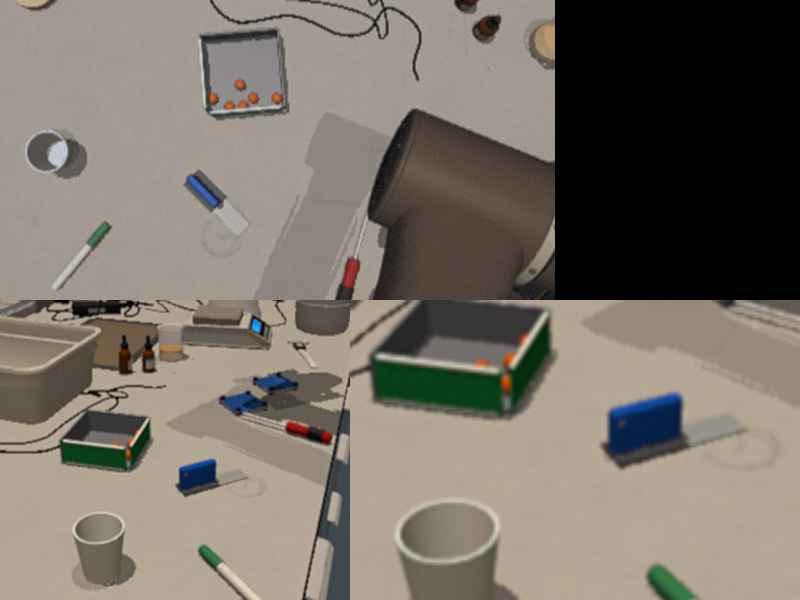

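```bash
python3 -c "
from plant import ctrl
print(ctrl.close_job())"
```

```text
the job is handed in; nothing more can be done
None
```

I folded both panels upright, poured all six balls into the tray and turned both plates blue side up. The lifter and the empty cup are standing on the bench, and I handed the job in at about 76 s. Handing in reports no verdict, so I can't confirm the pass.

**Last checks**
- **Panels:** both look upright in the final side and top views. I estimated this by eye; there was no joint reading.
- **Balls:** all six are inside the tray. One sits near the front-left corner gap, about 1 cm inside the limit.
- **Plates:** only two plates are on the bench. Both lie flat with the full blue face showing. They are centred near (0.446, −0.234) and (0.401, −0.367) m, and I read them from the top view just before parking the arm. The parked arm hides them from above now, but the side view still agrees.
- **Lifter:** it lies flat near (0.44, 0.10) m.
- **Cup:** it stands upright and empty near (0.50, 0.34) m.
- **Gripper:** it is parked clear of everything.

**What went wrong or disagreed**
- **Tool position:** the reported TCP is about 34 mm beyond the real fingertips, found by touching the bench. Because of this the first push on the front panel passed over it, so I corrected for the offset and repeated it.
- **Lifter knocked:** it was shifted about 4–5 cm early in the run, so I located it again before picking it up.
- **First pour:** no balls came out, probably because the cup swung so its mouth faced the gripper. Tilting it about a level axis worked.
- **Plates:** plate 2 first stopped standing on its edge and needed an extra push. Plate 1 was turned by the lifter's foot, so I realigned the blade before flipping it.

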